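Wind up the board holder and hold its sprung jaw open at the length mark

ROBOT

A 6-joint arm with a two-finger parallel gripper is mounted at the origin on the work surface. World frame = base frame: x ahead of the robot, y to its left, z up, the work surface at z = 0. Lengths are in m, angles in rad, forces in N, time in s.
With the tool pointing down it reaches from about 0.25 to 0.8 m from the base axis. Payload 8.5 kg.
Tool frame: the origin (TCP) lies midway between the tips of the shut fingers; the grasp point (between the pads) lies 19 mm behind it; z points along the fingers, y is the direction in which the jaws open and shut (so a half turn about z gives the same grasp; the last joint's range is limited). The gripper opens to 85 mm and grips with 20 to 120 N. Pads are 22 mm wide; open, the fingers measure 114 mm over their backs; the gripper's body (76 mm by 85 mm) begins 54 mm behind the grasp point. The pads swing forward as they close: fully open they stand 13 mm farther back than shut.
Start: joints at [-1.154, 0.238, -0.013, 1.319, 0, 1.571], TCP at [0.213, -0.48, 0.21] pointing down, gripper open.
Joint ranges: [-2.66, 2.66], [-1.03, 1.9], [-1.14, 1.46], [-1.82, 2.27], [-1.45, 1.34], [-3.14, 3.14]. Speed limits (rad/s): [2.22, 2.22, 2.79, 3.14, 3.14, 3.14].

INTERFACE

Orientations are given as a rotation vector (axis times angle).
In Python, from rig import env gives the robot as it stands.
- The arm moves only by the tool apply_moves, never from a script. Its argument "moves" is one flat list of numbers, 7 for each row, row after row: the shift along the tool's x, y, z in mm, then the turn, a rotation vector about the tool's x, y, z in rad, then the finger opening in mm, from 0 to 85.4. In form: [x, y, z, wx, wy, wz, hand, x, y, z, wx, wy, wz, hand, ...]. A call has 1 to 5 rows; each row shifts and turns the pose as measured when the row begins, along the tool's axes as they then stand; what a row does not reach is not made up. A row lasts 1/12 s, in which the tool goes at most 41.7 mm and 7.16 degrees, less where a joint would pass 70% of its speed; a pose out of reach is approached as far as the arm can. A call is refused whole if a number of a shift passes 41.7 or a number of a turn 0.125, either way. A call with a gripper value outside its range is refused whole. The fingers move at their own pace and stop on an object; "grip_force" is the grip in N (left out, the last holds). Time passes only in rows, so rows that do not move let the fingers close. It gives the time, the measured TCP pose, the force and the opening at its end, in the units of the state.
- env.get_obs(): the state, without advancing time (a new reading comes with each control period).
- env.read_camera(name): name is "side" or "top" or "wrist"; returns (picture, depth): 400x640x3 uint8, blue, green, red; 400x640 float32, m along the optical axis (not along the pixel's ray), 0 where there is no reading.
- env.camera_params(name): a dict with "mtx" (3x3 intrinsics, pixels), "pose" (4x4, takes a point from camera to world coordinates); the wrist camera has in their place "T_tool_cam" (4x4, takes a point from camera to tool coordinates, whose origin is the TCP and whose axes are the flange's). Camera axes: x right, y up, looking along -z (the intrinsics and any distortion apply to the point x, -y, -z); pixel columns grow to the right and rows downward; lengths in m; the calibration is good to about 2 mm. A picture is of the moment at which its call begins: read the wrist's pose just before it. camera_params takes no time and is no camera call.
- env.sign_off(): hands the job in, once; it reports no verdict.
The state is a dict: "time": time; "qpos": joint angles; "joint_vel": joint speeds; "effort": joint torques, N m; "ee_pos": TCP position; "eef_rot": TCP orientation; "ft_force": force on the tool from outside, world axes, zero at the start; "ft_torque": the same for the moment, N m; "gripper_width": opening from 0.0 (shut) to 1.0 (fully open).
Only numpy, scipy, OpenCV 4.12 (cv2) and the standard library are available. Lean on these libraries where they do the work, as an engineer would, in place of code of your own. Each camera call takes 0.05 s, during which the arm holds its last target.

TASK

Get the spring-jaw holder on the repair bench ready to take a circuit board: first wind its key clockwise (seen from above), a part turn at a time, all the way to its stop, then pull the sprung rod out by its upright jaw until the jaw's pointer lines up with the marker on the scale rail. Finish while holding the jaw there against its spring: do not let go. Leave the marker where it is set and do not disturb the loose things lying around.

Things in the scene. Friction and masses are not known exactly. Their poses are not given: they have to be found in the camera images.
- holder: Fixed board holder: dark base plate 110 x 320 x 12 mm. Origin on the bench, z up; plate spans y -180 to +140 mm. A black housing (62 x 110 mm, top 45 mm above bench) stands at y 20 to 130; a 22 mm sleeve sticks out of it toward -y (mouth y -10, top 39 mm above bench). The rod and jaw draw out along -y. Low cheek (24 mm high) at y -168. Scale rail along x = +45 mm.
- key (a joint): Angle of the winding key, rad: 0 unwound, grows clockwise seen from above, hard stop at 2.6 (fully wound). Starts between 0 and 0.35. Turning takes 0.07 to 0.11 N m; ratchet-like friction keeps it where it is left. Takes two or three grasps.
- key_grip (a point): Middle of the key's flat upright aluminium paddle, 34 mm wide, 9 thick, 28 high, above the housing at x 0, y 95 mm of the holder; on the vertical turning axis, 70 mm above bench (paddle 56 to 84). Axes turn with the key: x along its width, y through its thickness, z up. At the stop the paddle lies along the holder's y.
- jaw: Jaw and the 13 mm steel rod carrying it, sliding out of the sleeve along the holder's -y, at most 95 mm. Origin at bench level under the jaw; axes as the holder's. An inner spring pulls it back in: about 5 N when in, 1.3 N more per 10 mm (about 15 N at 75 mm). It springs back if let go. Fully in at the start: origin at y -55 mm of the holder.
- jaw_grip (a point): Grasp point in the jaw's upright aluminium plate, 36 mm wide (holder x), 14 mm thick (holder y), 16 to 80 mm above bench; this point is mid-width and mid-thickness, 64 mm above bench. The rod (top 34.5 mm above bench) meets its sleeve-side face, 38 mm from the sleeve mouth when fully in. Axes as the holder's.
- pointer (a point): Tip of the jaw's small steel pointer (3 mm wide, 26.5 mm above bench), pointing along the holder's +x from the foot of the jaw to the rail; moves with the jaw. Axes as the holder's.
- index_line (a point): The length mark: inner edge of the upright 3 mm wide blade of a small white marker on the black scale rail (blade top 35 mm above bench), 45 to 75 mm beyond the pointer's start along the holder's -y. Lined up, the pointer tip is beside it (same holder y, 2 mm apart in x). It sits stiffly on the rail and must not be pushed. Axes as the holder's.
- spool: Loose bystander: copper-coloured spool, 48 mm diameter, 30 mm high, standing; origin under its centre.
- jar: Loose bystander: small white jar with black cap, 40 mm diameter, 38 mm high; origin under its centre.
- board: Loose bystander: small green circuit board 34 x 78 x 4 mm lying flat; origin under its centre.
- driver: Loose bystander: small screwdriver 130 mm long lying on the bench; its x runs along its length.

How it is judged:
By the outcome, as a careful person would: the job done as asked, in the order asked, and still so for the second after the job is handed in, while the arm keeps its last pose, push and grip.
It also fails if it takes over 54 s, if anything falls off the work surface, if the arm or the gripper's body presses on something with over 40 N, if the wrist force passes 120 N, or if a joint passes its speed limit or range.

## Working session

There is one attempt and no reset: what is moved stays moved. The work goes in short steps, Python scripts to look and compute and a tool call to move; the robot and the scene stay as the last step left them, time stands still between calls to the robot, and variables do not carry over. Pictures are saved under pics/ and viewed, and the job is handed in when it is done.

Besides the shell and the picture viewer there is one more tool, called after "Emit:" as name(argument=value, ...) on one line, values as JSON. apply_moves: Moves the arm, as the interface text tells. Its arguments: {"type":"object","properties":{"moves":{"type":"array","items":{"type":"number"}},"grip_force":{"type":"number"}},"required":["moves"]}

```bash
ls; mkdir -p pics; python3 - <<'E'
from rig import env
import cv2
o=env.get_obs();print({k:(v if not hasattr(v,'round') else v) for k,v in o.items()})
for n in ["side","top","wrist"]:
    im,d=env.read_camera(n);cv2.imwrite(f"pics/a_{n}.png",im);import numpy as np;np.save(f"pics/a_{n}.npy",d)
    p=env.camera_params(n);print(n,p)
E
```

```text
pics
{'time': 0.0, 'qpos': array([-1.15400369e+00,  2.38812237e-01, -1.42724465e-02,  1.31919685e+00,
       -5.83845100e-08,  1.57078741e+00]), 'joint_vel': array([ 2.07559592e-03, -1.10148043e-03,  4.72458874e-04,  5.79345899e-05,
        1.07634847e-03,  1.26467966e-03]), 'effort': array([-1.70256426e-04, -5.38781726e+01,  3.46436799e+01,  1.84621476e-02,
        4.12608085e-05,  6.97115368e-06]), 'ee_pos': array([ 0.21235183, -0.47964076,  0.20975407]), 'eef_rot': array([-3.07219647e+00, -6.49680873e-01,  4.82525862e-04]), 'ft_force': array([ 0.52324501, -0.7234073 , -0.02355986]), 'ft_torque': array([-0.00879731, -0.00157535,  0.01090046]), 'gripper_width': 1.0020721166789734}
side {'mtx': array([[442.75573576,   0.        , 307.68922914],
       [  0.        , 442.75573576, 200.34838635],
       [  0.        ,   0.        ,   1.        ]]), 'pose': array([[-0.92566702,  0.28059728, -0.25378285,  0.43441243],
       [-0.3780694 , -0.71136537,  0.59247181,  0.40643034],
       [-0.01428636,  0.64437914,  0.76457271,  0.55588576],
       [ 0.        ,  0.        ,  0.        ,  1.
[... 258 characters left out ...]
0.99957429, -0.02410694, -0.01643431, -0.01320875],
       [-0.01877962,  0.10053059,  0.99475672,  0.80887803],
       [ 0.        ,  0.        ,  0.        ,  1.        ]])}
wrist {'mtx': array([[358.60265567,   0.        , 323.13834375],
       [  0.        , 358.60265567, 196.41904718],
       [  0.        ,   0.        ,   1.        ]]), 'T_tool_cam': array([[ 8.47515235e-04,  9.57022555e-01,  2.90012262e-01,
         7.31235552e-02],
       [ 9.99999628e-01, -7.65196341e-04, -3.97241007e-04,
        -1.58009254e-04],
       [-1.58252282e-04,  2.90012491e-01, -9.57022847e-01,
        -1.63404279e-01],
       [ 0.00000000e+00,  0.00000000e+00,  0.00000000e+00,
         1.00000000e+00]])}
```

View pics/a_top.png

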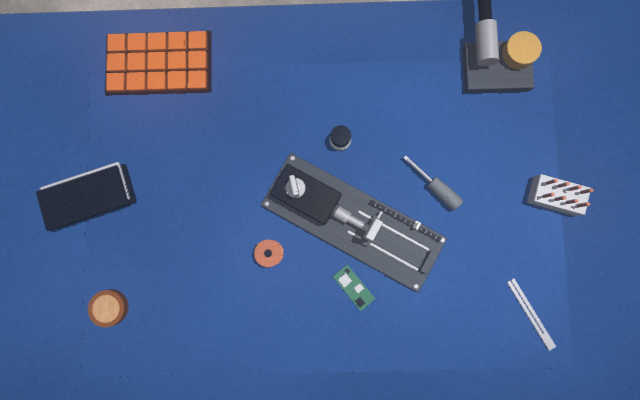

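View pics/a_side.png

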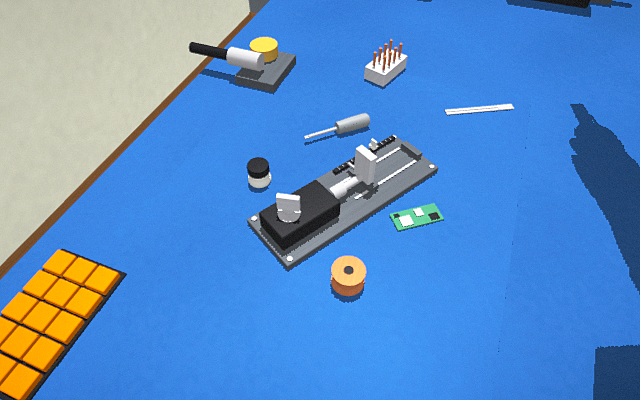

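```bash
cat > h.py <<'E'
import numpy as np,cv2
from scipy.spatial.transform import Rotation as R
from rig import env
def pix2w(n,u,v,d=None,z=None,pose=None):
    p=env.camera_params(n);K=p["mtx"]
    T=p["pose"] if pose is None else pose
    r=np.array([(u-K[0,2])/K[0,0],-(v-K[1,2])/K[1,1],-1.0])
    c=T[:3,3];w=T[:3,:3]@r
    s=d if d is not None else (z-c[2])/w[2]
    return c+s*w
def w2pix(n,P,pose=None):
    p=env.camera_params(n);K=p["mtx"];T=p["pose"] if pose is None else pose
    q=T[:3,:3].T@(np.asarray(P)-T[:3,3])
    return K[0,2]+K[0,0]*q[0]/-q[2],K[1,2]+K[1,1]*q[1]/q[2]
def wristpose(o=None):
    o=o or env.get_obs();T=np.eye(4);T[:3,:3]=R.from_rotvec(o["eef_rot"]).as_matrix();T[:3,3]=o["ee_pos"]
    return T@env.camera_params("wrist")["T_tool_cam"]
def crop(im,x0,x1,y0,y1,s,fn):
    cv2.imwrite(fn,cv2.resize(im[y0:y1,x0:x1],None,fx=s,fy=s,interpolation=cv2.INTER_CUBIC))
E
python3 - <<'E'
from h import *
im=cv2.imread("pics/a_top.png");crop(im,250,450,140,300,4,"pics/b_top.png")
im=cv2.imread("pics/a_side.png");crop(im,240,440,125,275,4,"pics/b_side.png")
E
```

```text
(no output)
```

View pics/b_top.png

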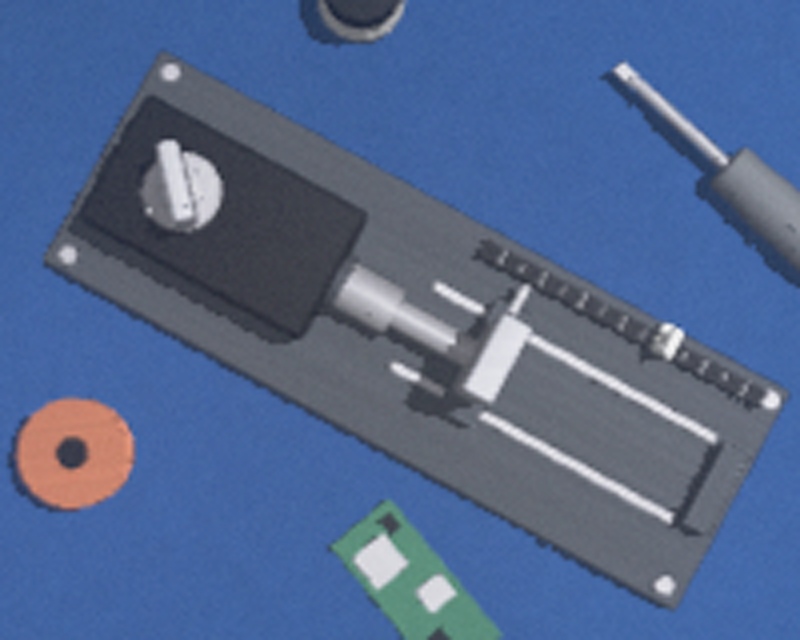

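View pics/b_side.png

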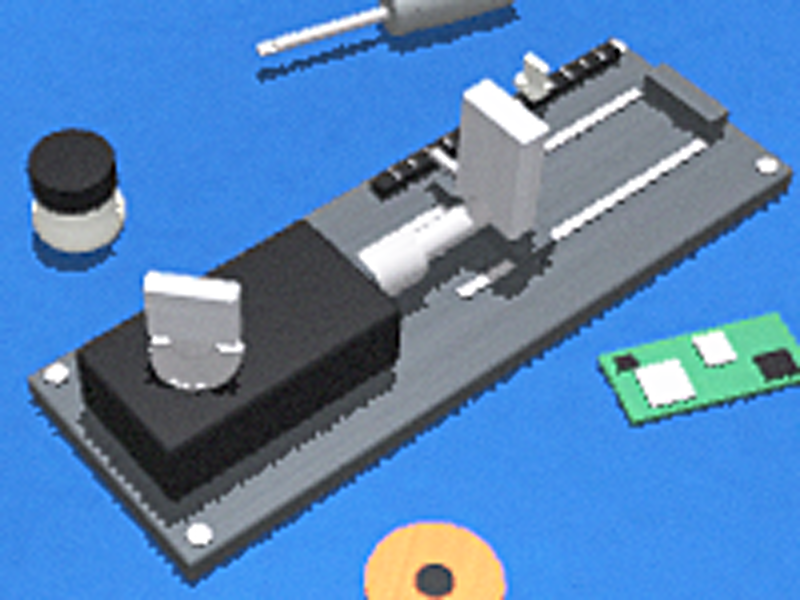

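```bash
cat >> h.py <<'E'
def fit(h,w):
    h=np.array(h);w=np.array(w)
    a=h-h.mean(0);b=w-w.mean(0)
    th=np.arctan2((a[:,0]*b[:,1]-a[:,1]*b[:,0]).sum(),(a*b).sum())
    Rm=np.array([[np.cos(th),-np.sin(th)],[np.sin(th),np.cos(th)]])
    t=w.mean(0)-Rm@h.mean(0)
    return th,t,(w-(h@Rm.T+t))
E
python3 - <<'E'
from h import *
c=[(163,53),(45,262),(787,395),(672,607)]
hp=[(.055,.14),(-.055,.14),(.055,-.18),(-.055,-.18)]
w=[pix2w("top",250+(u+.5)/4-.5,140+(v+.5)/4-.5,z=.012)[:2] for u,v in c]
th,t,r=fit(hp,w);print("top",th,t,r*1000)
Rm=R.from_euler('z',th).as_matrix()
H=lambda p:Rm@np.array(p)+[t[0],t[1],0]
for n,p in dict(key=(0,.095,.084),jaw=(0,-.055,.08),ptr=(.045,-.055,.0265)).items():
    q=H(p);a=w2pix("top",q);b=w2pix("side",q)
    print(n,q,((a[0]-250)*4,(a[1]-140)*4),((b[0]-240)*4,(b[1]-125)*4))
c=[(35,380),(190,570),(793,178),(612,45)]; 
hp2=[(.055,.14),(-.055,.14),(-.055,-.18),(.055,-.18)]
w=[pix2w("side",240+(u+.5)/4-.5,125+(v+.5)/4-.5,z=.012)[:2] for u,v in c]
th2,t2,r=fit(hp2[:3],w[:3]);print("side",th2,t2,r*1000)
# key angle from paddle top in top image
a=pix2w("top",250+162/4,140+145/4,z=.084);b=pix2w("top",250+187/4,140+215/4,z=.084)
print("key top",a,b,np.linalg.norm(a-b),(a+b)/2,np.arctan2((a-b)[1],(a-b)[0])-th)
# marker
for uv in [(668,342),(655,335),(682,352)]:
    p=pix2w("top",250+uv[0]/4,140+uv[1]/4,z=.035);print(Rm.T@(p-[t[0],t[1],0]))
E
```

```text
top -0.5280897380367754 [ 0.57164478 -0.03816003] [[-1.81128699 -1.19384871]
 [-0.42412103 -2.28310991]
 [-0.92514383  2.18765164]
 [ 3.16055185  1.28930698]]
key [0.61951378 0.04389823 0.084     ] (np.float64(173.0447641810806), np.float64(179.5757137757589)) (np.float64(192.41683684744635), np.float64(285.01234551012647))
jaw [ 0.54393114 -0.08566744  0.08      ] (np.float64(496.1137175398387), np.float64(357.91526702032695)) (np.float64(507.8652688820098), np.float64(109.20071098106303))
ptr [ 0.58280085 -0.10834224  0.0265    ] (np.float64(532.9894243221395), np.float64(271.8319389680727)) (np.float64(424.36349387313476), np.float64(143.33418188046483))
side -0.5316375922007487 [ 0.57105852 -0.0361111 ] [[-3.57012372 -1.63878438]
 [ 0.51051068 -1.378503  ]
 [ 3.05961305  3.01728737]]
key top [0.63389605 0.04819444 0.084     ] [0.60481395 0.03843831 0.084     ] 0.030674912047456898 [0.619355   0.04331638 0.084     ] 0.8517608696444572
[ 0.04519143 -0.11942734  0.035     ]
[ 0.04515994 -0.11315181  0.035     ]
[ 0.04429007 -0.12666935  0.035     ]
```

```bash
cat >> h.py <<'E'
TH=-0.529;T0=np.array([0.5714,-0.0375,0])
Rh=R.from_euler('z',TH).as_matrix()
H=lambda x,y,z:Rh@np.array([x,y,z])+T0
Hi=lambda w:Rh.T@(np.asarray(w)-T0)
def down(yaw): # tool x at world yaw, z down
    return R.from_euler('z',yaw)*R.from_euler('x',np.pi)
def plan(P,yaw,hand,dirn=0,n=5,vmax=40,wmax=.12):
    o=env.get_obs();p=np.array(o["ee_pos"]);r=R.from_rotvec(o["eef_rot"]);rows=[]
    x=r.as_matrix()[:,0];cy=np.arctan2(x[1],x[0]);dy=(yaw-cy+np.pi)%(2*np.pi)-np.pi
    if dirn and np.sign(dy)!=dirn and abs(dy)>.3: dy+=dirn*2*np.pi
    left=max(np.linalg.norm(P-p)*1000/vmax,abs(dy)/wmax)
    print("t",round(o["time"],2),"pos",p.round(4),"yaw",round(cy,3),"dyaw",round(dy,3),"F",o["ft_force"].round(1),"T",o["ft_torque"].round(2),"w",round(o["gripper_width"],3),"q",o["qpos"].round(2),"rows left",round(left,1))
    for i in range(n):
        d=P-p;k=max(1,np.linalg.norm(d)*1000/vmax,abs(dy)/wmax)
        tgt=down(cy+dy/k); dp=d/k
        dl=r.as_matrix().T@dp*1000; rv=(r.inv()*tgt).as_rotvec()
        m=np.abs(rv).max()
        if m>.124: rv*=.124/m
        rows+=list(dl.round(1))+list(rv.round(3))+[hand]
        p=p+dp;r=r*R.from_rotvec(rv);cy+=dy/k;dy-=dy/k
        if k==1:break
    print(rows)
E
python3 - <<'E'
from h import *
print(H(0,.095,0),H(0,-.055,0))
plan(np.array([.6195,.0437,.17]),.324+np.pi,85,1)
E
```

```text
[0.61934368 0.04451466 0.        ] [ 0.54364313 -0.08498217  0.        ]
t 0.15 pos [ 0.2124 -0.4797  0.2099] yaw 0.417 dyaw 3.049 F [ 1.   0.1 -0.4] T [-0.03  0.03 -0.03] w 0.997 q [-1.15  0.24 -0.01  1.32  0.    1.57] rows left 25.4
[np.float64(23.0), np.float64(-12.4), np.float64(1.6), np.float64(-0.001), np.float64(-0.0), np.float64(-0.12), 85, np.float64(24.3), np.float64(-9.5), np.float64(1.6), np.float64(0.0), np.float64(0.0), np.float64(-0.12), 85, np.float64(25.3), np.float64(-6.5), np.float64(1.6), np.float64(0.0), np.float64(0.0), np.float64(-0.12), 85, np.float64(25.9), np.float64(-3.5), np.float64(1.6), np.float64(-0.0), np.float64(0.0), np.float64(-0.12), 85, np.float64(26.1), np.float64(-0.3), np.float64(1.6), np.float64(-0.0), np.float64(0.0), np.float64(-0.12), 85]
```

Emit:
apply_moves(moves=[23,-12.4,1.6,0,0,-0.12,85,24.3,-9.5,1.6,0,0,-0.12,85,25.3,-6.5,1.6,0,0,-0.12,85,25.9,-3.5,1.6,0,0,-0.12,85,26.1,-0.3,1.6,0,0,-0.12,85])

```text
time: 0.57
ee_pos: [0.2919, -0.3761, 0.1999]
eef_rot: [-2.731, -1.547, 0.002]
ft_force: [0.9, -0.6, 0.3]
gripper_width: 0.995
```

```bash
sed -i 's/print(rows)/print([float(v) for v in rows])/' h.py; python3 - <<'E'
from h import *
plan(np.array([.6195,.0437,.17]),.324+np.pi,85,1)
E
```

```text
t 0.57 pos [ 0.2919 -0.3761  0.1999] yaw 1.031 dyaw 2.435 F [ 0.9 -0.6  0.3] T [ 0.01 -0.02 -0.01] w 0.995 q [-0.91  0.16 -0.14  1.27 -0.    1.2 ] rows left 20.3
[26.0, 3.2, 1.5, -0.003, -0.0, -0.12, 85.0, 25.5, 6.3, 1.5, -0.0, 0.0, -0.12, 85.0, 24.5, 9.3, 1.5, 0.0, 0.0, -0.12, 85.0, 23.2, 12.2, 1.5, 0.0, 0.0, -0.12, 85.0, 21.6, 14.9, 1.5, -0.0, 0.0, -0.12, 85.0]
```

Emit:
apply_moves(moves=[26,3.2,1.5,0,0,-0.12,85,25.5,6.3,1.5,0,0,-0.12,85,24.5,9.3,1.5,0,0,-0.12,85,23.2,12.2,1.5,0,0,-0.12,85,21.6,14.9,1.5,0,0,-0.12,85])

```text
time: 0.98
ee_pos: [0.3738, -0.2659, 0.1912]
eef_rot: [-2.122, -2.311, 0.0]
ft_force: [0.7, -0.7, 0.4]
gripper_width: 0.997
```

```bash
python3 - <<'E'
from h import *
plan(np.array([.6195,.0437,.17]),.324+np.pi,60,1)
E
```

```text
t 0.98 pos [ 0.3738 -0.2659  0.1912] yaw 1.656 dyaw 1.81 F [ 0.7 -0.7  0.4] T [-0.1   0.   -0.03] w 0.997 q [-0.62  0.14 -0.19  1.25  0.    0.87] rows left 15.1
[19.1, 18.0, 1.4, -0.003, -0.003, -0.12, 60.0, 16.8, 20.1, 1.4, 0.0, 0.0, -0.12, 60.0, 14.2, 22.0, 1.4, -0.0, 0.0, -0.12, 60.0, 11.5, 23.5, 1.4, -0.0, 0.0, -0.12, 60.0, 8.6, 24.8, 1.4, 0.0, 0.0, -0.12, 60.0]
```

Emit:
apply_moves(moves=[19.1,18,1.4,0,0,-0.12,60,16.8,20.1,1.4,0,0,-0.12,60,14.2,22,1.4,0,0,-0.12,60,11.5,23.5,1.4,0,0,-0.12,60,8.6,24.8,1.4,0,0,-0.12,60])

```text
time: 1.4
ee_pos: [0.4567, -0.156, 0.1833]
eef_rot: [-1.308, -2.85, -0.002]
ft_force: [1.0, -0.5, -0.4]
gripper_width: 0.703
```

```bash
python3 - <<'E'
from h import *
plan(np.array([.6195,.0437,.17]),.324+np.pi,60,1)
E
```

```text
t 1.4 pos [ 0.4567 -0.156   0.1833] yaw 2.281 dyaw 1.184 F [ 1.  -0.5 -0.4] T [-0.07 -0.01  0.01] w 0.703 q [-0.33  0.18 -0.16  1.24  0.    0.53] rows left 9.9
[4.6, 25.7, 1.3, -0.001, -0.005, -0.12, 60.0, 1.5, 26.1, 1.3, -0.0, 0.0, -0.12, 60.0, -1.7, 26.1, 1.3, 0.0, 0.0, -0.12, 60.0, -4.8, 25.7, 1.3, -0.0, 0.0, -0.12, 60.0, -7.8, 24.9, 1.3, -0.0, 0.0, -0.12, 60.0]
```

Emit:
apply_moves(moves=[4.6,25.7,1.3,0,0,-0.12,60,1.5,26.1,1.3,0,0,-0.12,60,-1.7,26.1,1.3,0,0,-0.12,60,-4.8,25.7,1.3,0,0,-0.12,60,-7.8,24.9,1.3,0,0,-0.12,60])

```text
time: 1.82
ee_pos: [0.5408, -0.0475, 0.1755]
eef_rot: [-0.368, -3.113, -0.004]
ft_force: [-0.5, 0.1, 0.6]
gripper_width: 0.702
```

```bash
python3 - <<'E'
from h import *
plan(np.array([.6195,.0437,.17]),.324+np.pi,60,1)
E
```

```text
t 1.82 pos [ 0.5408 -0.0475  0.1755] yaw 2.906 dyaw 0.559 F [-0.5  0.1  0.6] T [-0.01 -0.05  0.02] w 0.702 q [-0.09  0.29 -0.04  1.25  0.    0.15] rows left 4.7
[-11.9, 23.0, 1.1, 0.002, -0.007, -0.12, 60.0, -14.5, 21.4, 1.2, 0.0, 0.0, -0.12, 60.0, -17.0, 19.5, 1.2, -0.0, 0.0, -0.12, 60.0, -19.2, 17.3, 1.2, 0.0, 0.0, -0.12, 60.0, -14.0, 9.8, 0.8, -0.0, 0.0, -0.079, 60.0]
```

Emit:
apply_moves(moves=[-11.9,23,1.1,0.002,-0.007,-0.12,60,-14.5,21.4,1.2,0,0,-0.12,60,-17,19.5,1.2,0,0,-0.12,60,-19.2,17.3,1.2,0,0,-0.12,60,-14,9.8,0.8,0,0,-0.079,60])

```text
time: 2.23
ee_pos: [0.6219, 0.0515, 0.1677]
eef_rot: [0.549, -3.091, -0.001]
ft_force: [0.2, -1.3, -0.1]
gripper_width: 0.704
```

```bash
python3 - <<'E'
from h import *
plan(np.array([.6195,.0437,.17]),.324+np.pi,60,0)
T=wristpose();im,d=env.read_camera("wrist");cv2.imwrite("pics/c_wrist.png",im)
np.save("pics/c_pose.npy",T);np.save("pics/c_d.npy",d)
E
```

```text
t 2.23 pos [0.6219 0.0515 0.1677] yaw -2.79 dyaw -0.027 F [ 0.2 -1.3 -0.1] T [-0.02  0.04  0.05] w 0.704 q [ 0.08  0.43  0.15  1.3   0.   -0.27] rows left 0.2
[4.9, -6.5, -2.3, 0.001, -0.002, 0.027, 60.0]
```

View pics/c_wrist.png

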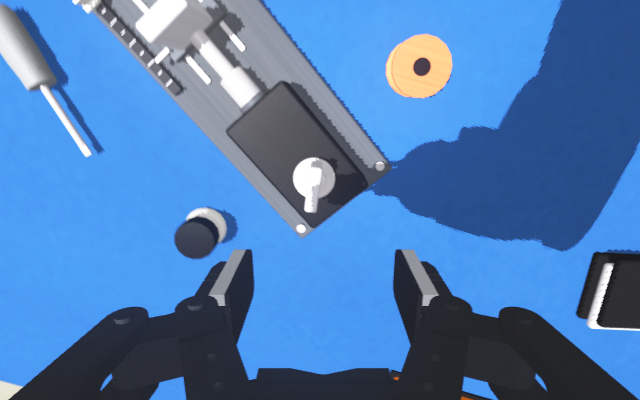

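```bash
python3 - <<'E'
from h import *
im=cv2.imread("pics/c_wrist.png");crop(im,275,355,140,230,6,"pics/c2.png")
E
```

```text
(no output)
```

View pics/c2.png

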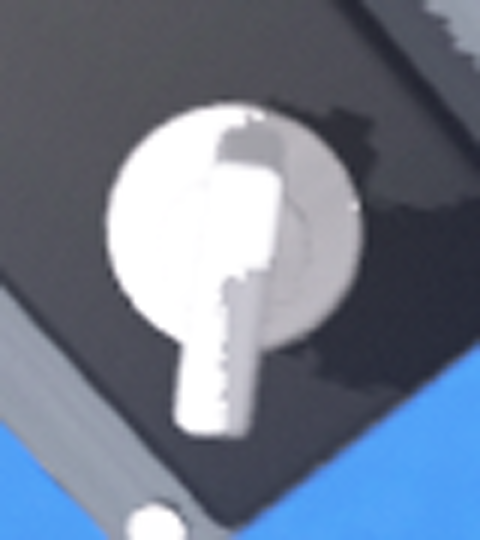

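```bash
python3 - <<'E'
from h import *
T=np.load("pics/c_pose.npy")
f=lambda u,v:pix2w("wrist",275+(u+.5)/6-.5,140+(v+.5)/6-.5,z=.084,pose=T)
a=f(212,433);b=f(248,168);c=f(178,400);d=f(252,400)
print(a,b,(a+b)/2,np.linalg.norm(a-b),np.linalg.norm(c-d),np.arctan2(*(a-b)[[1,0]]))
D=np.load("pics/c_d.npy");u,v=int(275+230/6),int(140+300/6);print(pix2w("wrist",u,v,d=D[v,u],pose=T))
# hub center z~.05?
print(Hi((a+b)/2))
E
```

```text
[0.6361413  0.04666676 0.084     ] [0.60373708 0.03962786 0.084     ] [0.61993919 0.04314731 0.084     ] 0.03315990597921575 0.008953843050952474 0.21389882207211566
[0.61968398 0.04317863 0.08462089]
[0.00120417 0.09412009 0.084     ]
```

```bash
python3 - <<'E'
from h import *
plan(np.array([.6198,.0432,.06]),.225+np.pi,50,0,vmax=30)
E
```

```text
t 2.28 pos [0.6233 0.0533 0.1671] yaw -2.785 dyaw -0.132 F [0.1 1.4 0.1] T [ 0.08 -0.11 -0.02] w 0.706 q [ 0.08  0.43  0.16  1.3   0.   -0.27] rows left 3.6
[1.9, -2.4, 29.8, 0.002, -0.001, 0.037, 50.0, 1.8, -2.4, 29.9, 0.0, -0.0, 0.037, 50.0, 1.7, -2.4, 29.9, 0.0, -0.0, 0.037, 50.0, 1.0, -1.5, 17.6, -0.0, -0.0, 0.022, 50.0]
```

Emit:
apply_moves(moves=[6.5,-8.6,0,0,0,0.12,50,0,0,20,0,0,0,50,0,0,20,0,0,0,50])

```text
time: 2.53
ee_pos: [0.6231, 0.0455, 0.1281]
eef_rot: [-0.369, 3.117, 0.002]
ft_force: [0.4, -0.7, -0.3]
gripper_width: 0.582
```

```bash
python3 - <<'E'
from h import *
plan(np.array([.6198,.0432,.06]),.225+np.pi,50,0,vmax=25)
E
```

```text
t 2.53 pos [0.6231 0.0455 0.1281] yaw -2.906 dyaw -0.011 F [ 0.4 -0.7 -0.3] T [ 0.07 -0.01  0.04] w 0.582 q [ 0.07  0.44  0.08  1.2   0.   -0.16] rows left 2.7
[1.5, -0.6, 25.0, 0.001, 0.003, 0.004, 50.0, 1.4, -0.5, 25.0, -0.0, -0.0, 0.004, 50.0, 1.0, -0.4, 18.2, -0.0, -0.0, 0.003, 50.0]
```

Emit:
apply_moves(moves=[3,-1.2,20,0,0.003,0.01,50,0,0,20,0,0,0,50,0,0,15,0,0,0,50,0,0,0,0,0,0,50])

```text
time: 2.87
ee_pos: [0.6176, 0.043, 0.0664]
eef_rot: [0.348, -3.116, -0.002]
ft_force: [-0.8, 0.1, -0.3]
gripper_width: 0.584
```

```bash
python3 - <<'E'
from h import *
plan(np.array([.6198,.0432,.06]),.225+np.pi,50,0,vmax=25)
im,d=env.read_camera("wrist");cv2.imwrite("pics/d_wrist.png",im)
E
```

```text
t 2.87 pos [0.6176 0.043  0.0664] yaw -2.919 dyaw 0.003 F [-0.8  0.1 -0.3] T [0.01 0.04 0.06] w 0.584 q [ 0.07  0.48 -0.03  1.07  0.   -0.15] rows left 0.3
[-2.3, -0.4, 6.4, 0.002, -0.006, -0.003, 50.0]
```

View pics/d_wrist.png

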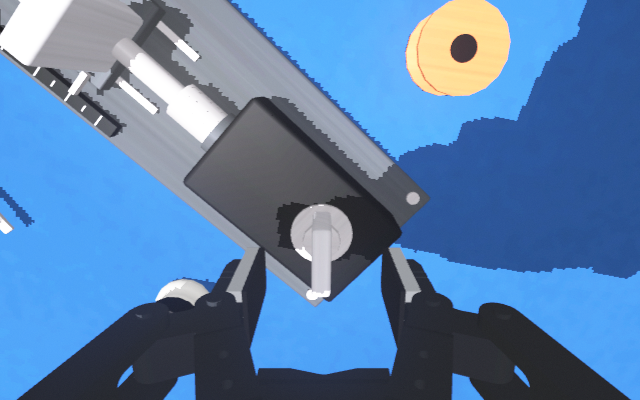

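Emit:
apply_moves(moves=[-2,-0.3,6.5,0,-0.003,0,50,0,0,0,0,0,0,0,0,0,0,0,0,0,0,0,0,0,0,0,0,0,0,0,0,0,0,0,0], grip_force=60)

```text
time: 3.33
ee_pos: [0.6224, 0.0432, 0.0645]
eef_rot: [-0.347, 3.119, 0.002]
ft_force: [0.4, -1.0, -0.4]
gripper_width: 0.018
```

Emit:
apply_moves(moves=[0,0,0,0,0,0,0,0,0,0,0,0,0,0])

```text
time: 3.5
ee_pos: [0.6231, 0.0432, 0.0656]
eef_rot: [-0.347, 3.118, 0.002]
ft_force: [-0.2, -0.2, -0.7]
gripper_width: 0.002
```

```bash
python3 - <<'E'
from h import *
plan(np.array([.6198,.0432,.06]),.225+np.pi,0,0,vmax=25)
E
```

```text
t 3.5 pos [0.6231 0.0432 0.0656] yaw -2.92 dyaw 0.003 F [-0.2 -0.2 -0.7] T [-0.02 -0.01 -0.  ] w 0.002 q [ 0.07  0.48 -0.03  1.06  0.   -0.15] rows left 0.3
[3.2, 0.7, 5.6, 0.0, 0.005, -0.003, 0.0]
```

```bash
python3 - <<'E'
from h import *
for n in ["wrist","side"]:
    im,d=env.read_camera(n);cv2.imwrite(f"pics/e_{n}.png",im)
crop(im,220,440,80,280,3,"pics/e_sidec.png")
print(env.get_obs()["gripper_width"],env.get_obs()["ee_pos"])
E
```

```text
-0.00174087855968452 [0.62299508 0.04321145 0.06554436]
```

View pics/e_wrist.png

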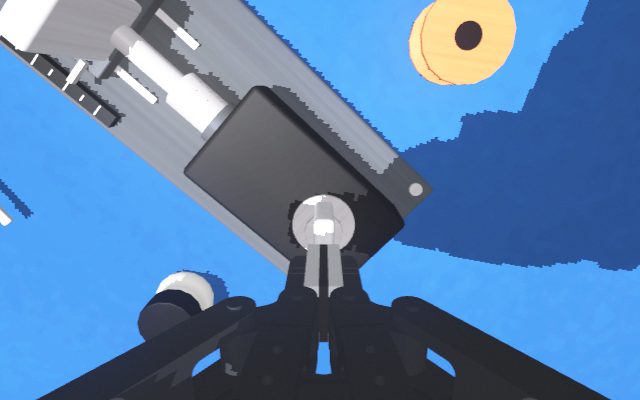

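View pics/e_sidec.png

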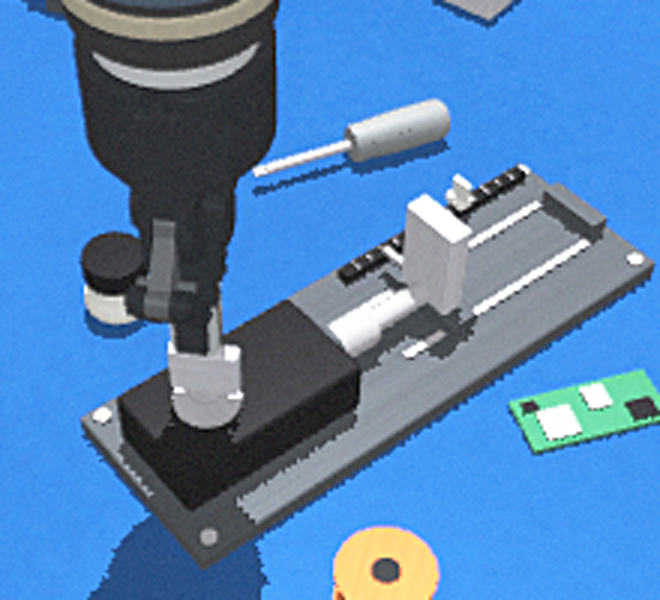

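```bash
python3 - <<'E'
from h import *
T=wristpose();o=env.get_obs();tc=env.camera_params("wrist")["T_tool_cam"]
print(w2pix("wrist",[0,0,0],pose=tc),w2pix("wrist",[0,0,-.019],pose=tc),w2pix("wrist",[0.017,0,-.0184+.0],pose=tc))
for y in(.095,):
  for p in [(.6198,.0432,.084)]: print(w2pix("wrist",p,pose=T),w2pix("side",p))
print("side tcp",w2pix("side",o["ee_pos"]))
im,d=env.read_camera("wrist")
for u,v in [(323,205),(323,227),(310,255),(336,255),(323,280),(310,280),(336,280)]:
    pc=pix2w("wrist",u,v,d=d[v,u],pose=tc);print(u,v,d[v,u],(pc*1000).round(1),pix2w("wrist",u,v,d=d[v,u],pose=T).round(4))
crop(im,270,380,180,300,5,"pics/f.png")
E
```

```text
(np.float64(323.04619076015115), np.float64(244.9109186964297)) (np.float64(323.02731882786026), np.float64(262.77475293132807)) (np.float64(323.0577612887545), np.float64(226.69908467739106))
(np.float64(324.60709792946676), np.float64(256.0608326889461)) (np.float64(288.11881100720547), np.float64(195.8462376494462))
side tcp (np.float64(286.70370688743594), np.float64(203.5885232176407))
323 205 0.1748665 [19.9 -0.   2.8] [0.6036 0.0388 0.0627]
323 227 0.15579244 [ 16.8  -0.  -18.1] [0.6066 0.0395 0.0836]
310 255 0.14026071 [ 12.   -5.1 -35.8] [0.6122 0.0355 0.1013]
336 255 0.13943368 [ 12.4   5.  -36.5] [0.6096 0.0453 0.102 ]
323 280 0.121836685 [ 12.1  -0.  -55. ] [0.6109 0.0405 0.1205]
310 280 0.12142335 [ 12.3  -4.4 -55.4] [0.6117 0.0361 0.1209]
336 280 0.123212226 [ 11.4   4.5 -53.8] [0.6106 0.045  0.1193]
```

View pics/f.png

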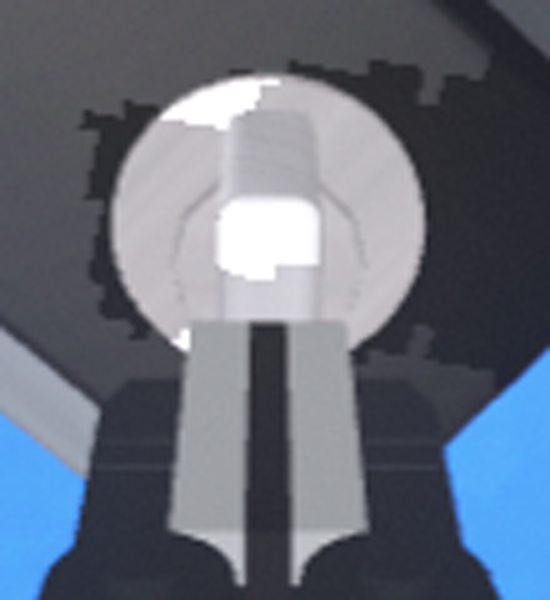

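```bash
python3 - <<'E'
from h import *
tc=env.camera_params("wrist")["T_tool_cam"]
im,d=env.read_camera("wrist")
for v in range(236,300,4):
    print(v,[tuple((pix2w("wrist",u,v,d=d[v,u],pose=tc)*1000).round(0).astype(int)) for u in (312,323,334)])
im,ds=env.read_camera("side")
for u,v in [(288,190),(288,196),(284,190),(288,185),(288,180),(284,175),(288,203),(280,160),(285,165),(292,165)]: print(u,v,pix2w("side",u,v,d=ds[v,u]).round(4))
crop(im,255,325,140,230,7,"pics/g.png")
E
```

```text
236 [(np.int64(2), np.int64(-6), np.int64(7)), (np.int64(13), np.int64(0), np.int64(-19)), (np.int64(2), np.int64(6), np.int64(7))]
240 [(np.int64(-1), np.int64(-6), np.int64(8)), (np.int64(11), np.int64(0), np.int64(-19)), (np.int64(-1), np.int64(6), np.int64(8))]
244 [(np.int64(11), np.int64(-5), np.int64(-24)), (np.int64(12), np.int64(0), np.int64(-25)), (np.int64(11), np.int64(5), np.int64(-24))]
248 [(np.int64(13), np.int64(-4), np.int64(-31)), (np.int64(12), np.int64(0), np.int64(-30)), (np.int64(12), np.int64(4), np.int64(-29))]
252 [(np.int64(12), np.int64(-4), np.int64(-34)), (np.int64(11), np.int64(0), np.int64(-31)), (np.int64(11), np.int64(4), np.int64(-32))]
256 [(np.int64(12), np.int64(-4), np.int64(-36)), (np.int64(12), np.int64(0), np.int64(-37)), (np.int64(11), np.int64(4), np.int64(-34))]
260 [(np.int64(12), np.int64(-4), np.int64(-39)), (np.int64(11), np.int64(0), np.int64(-39)), (np.int64(11), np.int64(4), np.int64(-39))]
264 [(np.int64(12), np.int64(-4), np.int64(-43)), (np.int64(12), np.int64(0), np.int64(-43)), (np.int64(12), np.int64(4), np.int64(-43))]
268 [(
[... 706 characters left out ...]
.int64(-4), np.int64(-58)), (np.int64(11), np.int64(0), np.int64(-58)), (np.int64(11), np.int64(4), np.int64(-59))]
292 [(np.int64(12), np.int64(-4), np.int64(-63)), (np.int64(10), np.int64(0), np.int64(-59)), (np.int64(13), np.int64(3), np.int64(-63))]
296 [(np.int64(12), np.int64(-3), np.int64(-65)), (np.int64(9), np.int64(0), np.int64(-59)), (np.int64(13), np.int64(3), np.int64(-67))]
288 190 [0.6138 0.0541 0.1104]
288 196 [0.6138 0.0554 0.0994]
284 190 [0.6187 0.0563 0.1107]
288 185 [0.6051 0.0701 0.1404]
288 180 [0.6056 0.0682 0.1476]
284 175 [0.6026 0.0837 0.1731]
288 203 [0.6191 0.0465 0.0723]
280 160 [0.6073 0.0816 0.1945]
285 165 [0.6079 0.0687 0.1739]
292 165 [0.6042 0.057  0.1643]
```

View pics/g.png

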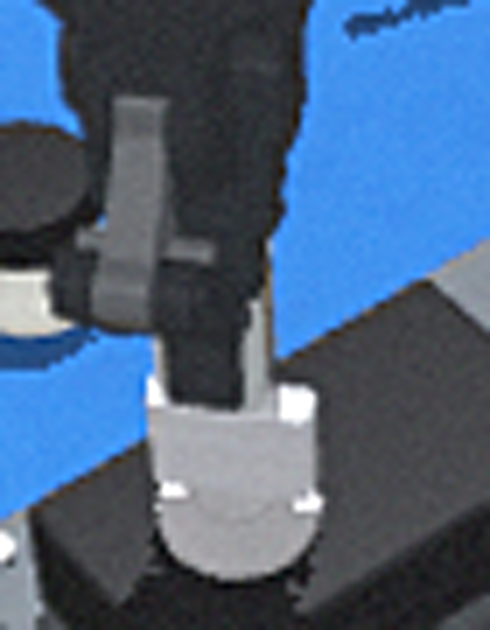

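Emit:
apply_moves(moves=[2,0,0,0,0,0,50,0,0,0,0,0,0,50,0,0,0,0,0,0,50,0,0,0,0,0,0,50])

```text
time: 4.08
ee_pos: [0.6203, 0.0427, 0.0649]
eef_rot: [-0.347, 3.119, 0.002]
ft_force: [0.1, -1.1, -0.3]
gripper_width: 0.565
```

Emit:
apply_moves(moves=[0,0,12,0,0,0,50,0,0,12,0,0,0,50,0,0,4,0,0,0,50,0,0,0,0,0,0,50])

```text
time: 4.42
ee_pos: [0.6211, 0.0428, 0.0369]
eef_rot: [-0.347, 3.117, 0.002]
ft_force: [-1.0, -0.2, 0.6]
gripper_width: 0.582
```

```bash
python3 - <<'E'
from h import *
plan(np.array([.6198,.0432,.038]),.225+np.pi,50,0,vmax=25)
for n in ["wrist","side"]:
    im,d=env.read_camera(n);cv2.imwrite(f"pics/i_{n}.png",im)
crop(im,220,440,80,280,3,"pics/i_sidec.png")
E
```

```text
t 4.42 pos [0.6211 0.0428 0.0369] yaw -2.92 dyaw 0.003 F [-1.  -0.2  0.6] T [-0.01  0.02  0.02] w 0.582 q [ 0.07  0.5  -0.08  0.99  0.   -0.15] rows left 0.1
[1.2, 0.7, -1.1, 0.0, 0.005, -0.003, 50.0]
```

View pics/i_sidec.png

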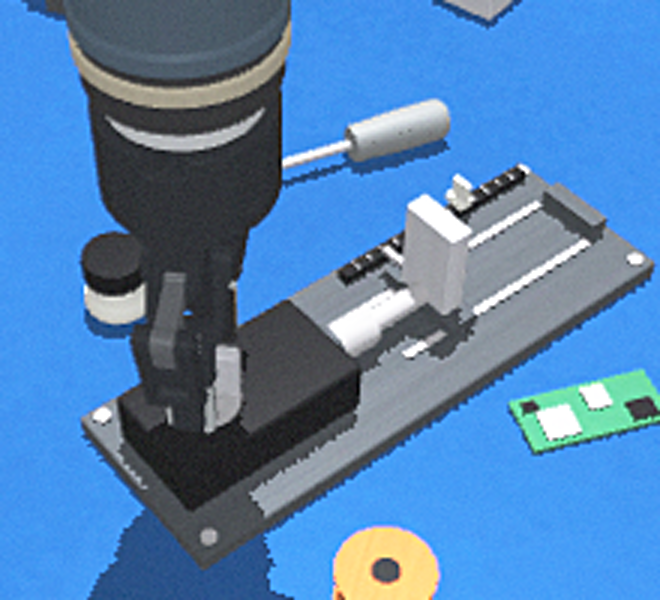

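View pics/i_wrist.png

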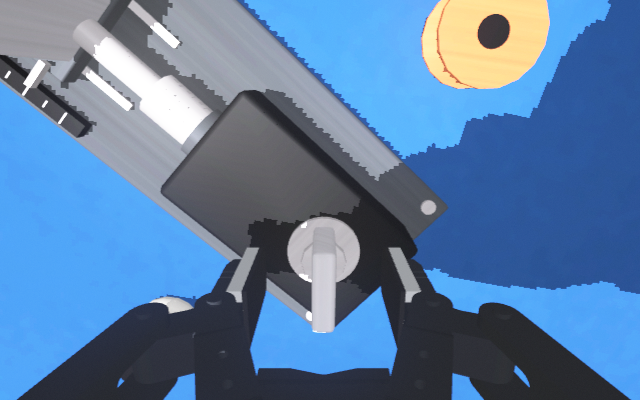

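Emit:
apply_moves(moves=[0,0,0,0,0,0,0,0,0,0,0,0,0,0,0,0,0,0,0,0,0,0,0,0,0,0,0,0,0,0,0,0,0,0,0], grip_force=60)

```text
time: 4.93
ee_pos: [0.6224, 0.043, 0.0396]
eef_rot: [-0.346, 3.114, 0.002]
ft_force: [1.4, -0.2, -4.7]
gripper_width: 0.089
```

```bash
python3 - <<'E'
from h import *
plan(np.array([.6198,.0432,.038]),.225+np.pi,50,0,vmax=25)
for n in ["wrist"]:
    im,d=env.read_camera(n);cv2.imwrite(f"pics/j_{n}.png",im)
crop(im,220,420,170,320,4,"pics/j_c.png")
E
```

```text
t 4.93 pos [0.6224 0.043  0.0396] yaw -2.92 dyaw 0.003 F [ 1.4 -0.2 -4.7] T [-0.04 -0.27 -0.04] w 0.089 q [ 0.07  0.5  -0.07  0.99  0.   -0.15] rows left 0.1
[2.6, 0.7, 1.6, 0.0, 0.008, -0.003, 50.0]
```

View pics/j_c.png

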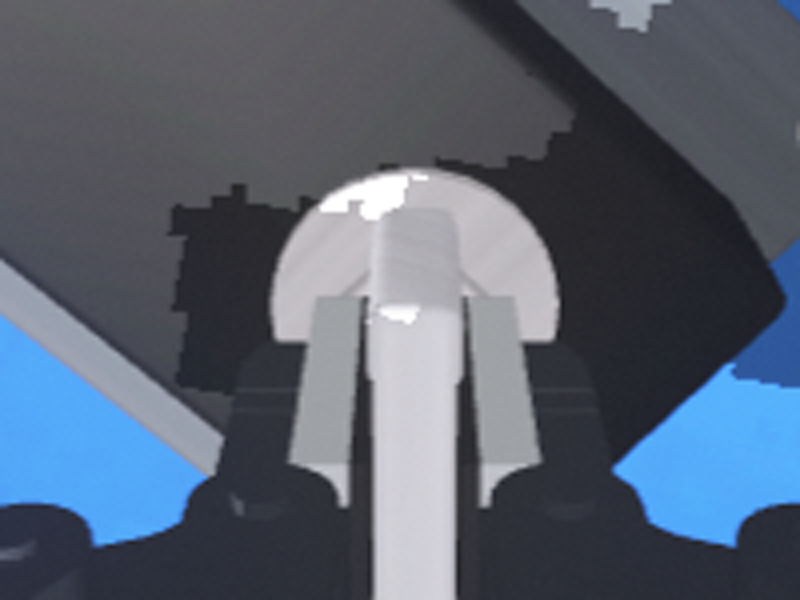

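Emit:
apply_moves(moves=[0.5,0,0,0,0,0.1,0,0.3,0.3,0,0,0,0.1,0,0.3,0.3,0,0,0,0.1,0,0.2,0.2,0,0,0,0.1,0])

```text
time: 5.32
ee_pos: [0.6225, 0.0423, 0.0396]
eef_rot: [0.299, 3.117, 0.0]
ft_force: [1.1, -1.4, -1.5]
gripper_width: 0.092
```

```bash
python3 - <<'E'
from h import *
plan(np.array([.6198,.0434,.039]),-2.1,0,0,vmax=25)
E
```

```text
t 5.32 pos [0.6225 0.0423 0.0396] yaw 2.95 dyaw 1.233 F [ 1.1 -1.4 -1.5] T [-0.32 -0.    0.07] w 0.092 q [ 0.07  0.5  -0.07  0.99 -0.    0.26] rows left 10.3
[0.3, 0.1, 0.1, 0.001, 0.01, -0.12, 0.0, 0.3, 0.1, 0.1, -0.0, 0.0, -0.12, 0.0, 0.3, 0.1, 0.1, -0.0, 0.0, -0.12, 0.0, 0.2, 0.1, 0.1, 0.0, 0.0, -0.12, 0.0, 0.2, 0.2, 0.1, 0.0, 0.0, -0.12, 0.0]
```

Emit:
apply_moves(moves=[0.5,0,0,0,0.005,0.12,0,0.3,0.3,0,0,0,0.12,0,0.3,0.3,0,0,0,0.12,0,0.2,0.2,0,0,0,0.12,0,0.2,0.2,0,0,0,0.12,0])

```text
time: 5.73
ee_pos: [0.622, 0.0414, 0.0396]
eef_rot: [1.246, 2.876, -0.002]
ft_force: [-0.4, -1.5, -0.4]
gripper_width: 0.093
```

Emit:
apply_moves(moves=[0.2,0.2,0,0,0,0.12,0,0,0,0,0,0,0,0])

```text
time: 5.9
ee_pos: [0.6217, 0.0412, 0.0396]
eef_rot: [1.431, 2.789, -0.003]
ft_force: [0.9, 1.5, -2.0]
gripper_width: 0.091
```

```bash
python3 - <<'E'
from h import *
plan(np.array([.6198,.0434,.039]),1.042,0,0,vmax=25)
E
```

```text
t 5.9 pos [0.6217 0.0412 0.0396] yaw 2.193 dyaw -1.151 F [ 0.9  1.5 -2. ] T [ 0.25 -0.09 -0.02] w 0.091 q [ 0.07  0.5  -0.07  1.   -0.01  1.02] rows left 9.6
[0.3, -0.0, 0.1, 0.002, 0.007, 0.12, 0.0, 0.3, -0.1, 0.1, -0.0, -0.0, 0.12, 0.0, 0.3, -0.1, 0.1, -0.0, -0.0, 0.12, 0.0, 0.3, -0.1, 0.1, -0.0, -0.0, 0.12, 0.0, 0.3, -0.2, 0.1, 0.0, -0.0, 0.12, 0.0]
```

Emit:
apply_moves(moves=[0,0,0,0,0,0,40,0,0,0,0,0,0,40,0,0,0,0,0,0,40,2.5,0,0,0,0,0,40])

```text
time: 6.23
ee_pos: [0.6208, 0.0431, 0.04]
eef_rot: [1.414, 2.796, -0.002]
ft_force: [0.6, 0.2, -0.1]
gripper_width: 0.471
```

```bash
python3 - <<'E'
from h import *
plan(np.array([.6198,.0434,.039]),1.042,0,0,vmax=25)
for n in ["wrist"]:
    im,d=env.read_camera(n);cv2.imwrite(f"pics/k_{n}.png",im)
E
```

```text
t 6.23 pos [0.6208 0.0431 0.04  ] yaw 2.206 dyaw -1.164 F [ 0.6  0.2 -0.1] T [ 0.06  0.03 -0.01] w 0.471 q [ 0.07  0.5  -0.07  1.   -0.01  1.01] rows left 9.7
[0.1, -0.1, 0.1, 0.003, 0.008, 0.12, 0.0, 0.1, -0.1, 0.1, -0.0, -0.0, 0.12, 0.0, 0.1, -0.1, 0.1, 0.0, -0.0, 0.12, 0.0, 0.1, -0.1, 0.1, 0.0, -0.0, 0.12, 0.0, 0.0, -0.1, 0.1, -0.0, -0.0, 0.12, 0.0]
```

View pics/k_wrist.png

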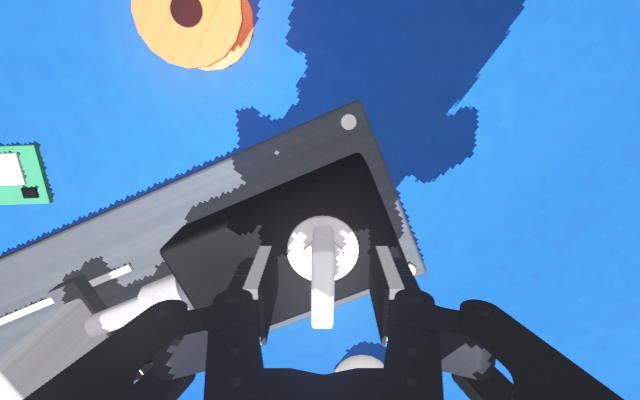

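Emit:
apply_moves(moves=[0,0,0,0,0,0,0,0,0,0,0,0,0,0,0,0,0,0,0,0,0,0,0,0,0,0,0,0], grip_force=60)

```text
time: 6.62
ee_pos: [0.62, 0.0437, 0.0403]
eef_rot: [1.41, 2.799, -0.003]
ft_force: [2.0, 0.3, -3.0]
gripper_width: 0.091
```

Emit:
apply_moves(moves=[0.1,0,0,0,0,0.12,0,0.1,0,0,0,0,0.12,0,0.1,0,0,0,0,0.12,0,0.1,0,0,0,0,0.12,0,0.1,0,0,0,0,0.12,0])

```text
time: 7.03
ee_pos: [0.6209, 0.044, 0.0403]
eef_rot: [2.193, 2.236, 0.003]
ft_force: [1.1, -0.5, -0.7]
gripper_width: 0.09
```

Emit:
apply_moves(moves=[0.1,0,0,0,0,0.12,0,0.1,0,0,0,0,0.12,0,0.1,0,0,0,0,0.12,0])

```text
time: 7.28
ee_pos: [0.6214, 0.0439, 0.0404]
eef_rot: [2.571, 1.787, 0.006]
ft_force: [0.6, 0.1, -0.6]
gripper_width: 0.092
```

```bash
python3 - <<'E'
from h import *
plan(np.array([.6198,.0434,.039]),1.042,0,0,vmax=25)
E
```

```text
t 7.28 pos [0.6214 0.0439 0.0404] yaw 1.215 dyaw -0.173 F [ 0.6  0.1 -0.6] T [-0.27  0.13  0.17] w 0.092 q [ 0.07  0.49 -0.07  0.99 -0.01  2.  ] rows left 1.4
[-0.7, -0.9, 0.9, 0.011, 0.002, 0.12, 0.0, -0.4, -0.4, 0.4, -0.0, -0.0, 0.053, 0.0]
```

Emit:
apply_moves(moves=[0,0,0,0,0,0.08,0,0,0,0,0,0,0.08,0,0,0,0,0,0,0.05,0])

```text
time: 7.53
ee_pos: [0.6217, 0.0437, 0.0404]
eef_rot: [2.755, 1.488, 0.008]
ft_force: [-0.2, -1.8, 1.2]
gripper_width: 0.092
```

```bash
python3 - <<'E'
from h import *
plan(np.array([.6198,.0434,.039]),1.042,0,0,vmax=25)
E
```

```text
t 7.53 pos [0.6217 0.0437 0.0404] yaw 0.991 dyaw 0.051 F [-0.2 -1.8  1.2] T [-0.16  0.22  1.09] w 0.092 q [ 0.07  0.49 -0.07  0.99 -0.01  2.22] rows left 0.4
[-1.3, -1.4, 1.3, 0.011, 0.001, -0.051, 0.0]
```

Emit:
apply_moves(moves=[0,0,0,0,0,0.05,0,0,0,0,0,0,0.05,0])

```text
time: 7.7
ee_pos: [0.6217, 0.0437, 0.0405]
eef_rot: [2.826, 1.348, 0.008]
ft_force: [0.4, -1.7, 2.0]
gripper_width: 0.093
```

```bash
python3 - <<'E'
from h import *
plan(np.array([.6198,.0434,.039]),1.042,0,0,vmax=25)
E
```

```text
t 7.7 pos [0.6217 0.0437 0.0405] yaw 0.89 dyaw 0.152 F [ 0.4 -1.7  2. ] T [-0.32  0.31  2.29] w 0.093 q [ 0.07  0.49 -0.07  0.99 -0.01  2.33] rows left 1.3
[-1.1, -1.1, 1.2, 0.012, 0.001, -0.12, 0.0, -0.3, -0.3, 0.3, 0.0, 0.0, -0.032, 0.0]
```

Emit:
apply_moves(moves=[0,0,0,0,0,0,40,0,0,0,0,0,0,40,0,0,0,0,0,0,40,0,0,0,0,0,0,40])

```text
time: 8.03
ee_pos: [0.622, 0.0441, 0.0403]
eef_rot: [2.825, 1.35, 0.009]
ft_force: [-0.0, 0.2, -1.7]
gripper_width: 0.466
```

```bash
python3 - <<'E'
from h import *
plan(np.array([.6198,.0434,.039]),1.042,0,0,vmax=25)
T=wristpose();np.save("pics/l_pose.npy",T)
im,d=env.read_camera("wrist");cv2.imwrite(f"pics/l_wrist.png",im);crop(im,270,380,190,340,4,"pics/l_c.png")
E
```

```text
t 8.03 pos [0.622  0.0441 0.0403] yaw 0.892 dyaw 0.15 F [-0.   0.2 -1.7] T [-0.01  0.01  0.01] w 0.466 q [ 0.07  0.5  -0.07  0.99 -0.01  2.32] rows left 1.3
[-1.5, -1.0, 1.1, 0.012, 0.0, -0.12, 0.0, -0.3, -0.3, 0.3, -0.0, 0.0, -0.03, 0.0]
```

View pics/l_wrist.png

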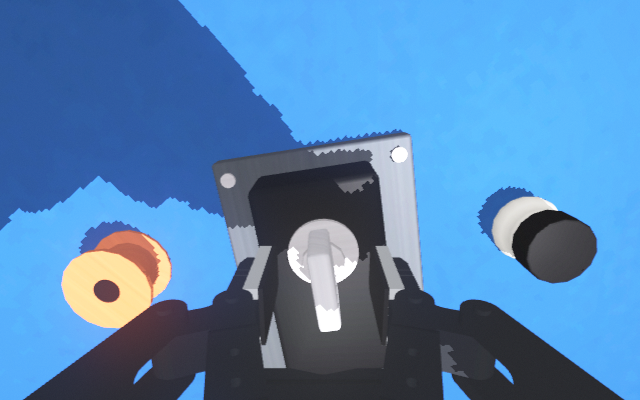

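View pics/l_c.png

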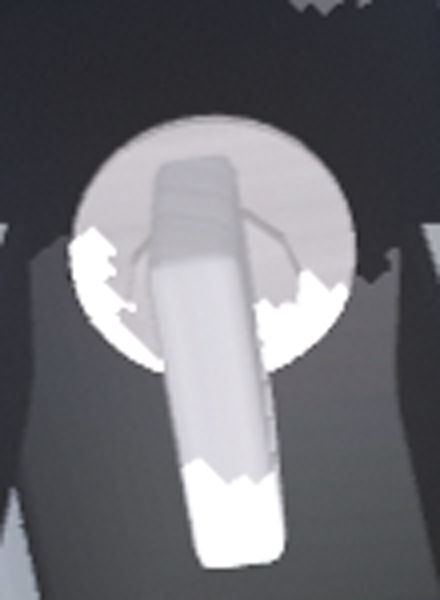

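Emit:
apply_moves(moves=[0,0,-25,0,0,0,60,0,0,-25,0,0,0,60,0,0,-25,0,0,0,60,0,0,-15,0,0,0,60])

```text
time: 8.42
ee_pos: [0.6178, 0.044, 0.1287]
eef_rot: [2.827, 1.354, -0.006]
ft_force: [0.6, -0.5, 0.1]
gripper_width: 0.702
```

```bash
python3 - <<'E'
from h import *
plan(np.array([.5436,-.085,.12]),2.613,60,1,vmax=25)
E
```

```text
t 8.42 pos [0.6178 0.044  0.1287] yaw 0.893 dyaw 1.72 F [ 0.6 -0.5  0.1] T [ 0.01 -0.06  0.  ] w 0.702 q [ 0.08  0.43  0.07  1.2  -0.01  2.32] rows left 14.3
[-10.2, 1.6, 0.7, 0.004, 0.007, -0.12, 60.0, -10.4, 0.4, 0.6, 0.0, 0.0, -0.12, 60.0, -10.3, -0.9, 0.6, -0.0, 0.0, -0.12, 60.0, -10.2, -2.1, 0.6, 0.0, 0.0, -0.12, 60.0, -9.8, -3.3, 0.6, -0.0, 0.0, -0.12, 60.0]
```

Emit:
apply_moves(moves=[-10.2,1.6,0.5,0.004,0.007,-0.12,60,-10.4,0.4,0.5,0,0,-0.12,60,-10.3,-0.9,0.5,0,0,-0.12,60,-10.2,-2.1,0.5,0,0,-0.12,60,-9.8,-3.3,0.5,0,0,-0.12,60])

```text
time: 8.83
ee_pos: [0.595, -0.0011, 0.132]
eef_rot: [2.279, 2.153, 0.013]
ft_force: [-0.3, -0.4, 0.5]
gripper_width: 0.7
```

```bash
python3 - <<'E'
from h import *
plan(np.array([.5436,-.085,.12]),2.613,60,1,vmax=25)
E
```

```text
t 8.83 pos [ 0.595  -0.0011  0.132 ] yaw 1.514 dyaw 1.099 F [-0.3 -0.4  0.5] T [-0.07  0.02  0.04] w 0.7 q [-0.    0.38 -0.01  1.17  0.    1.63] rows left 9.2
[-9.5, -5.1, 1.2, 0.01, -0.001, -0.12, 60.0, -8.8, -6.2, 1.3, -0.0, 0.0, -0.12, 60.0, -8.0, -7.2, 1.3, -0.0, 0.0, -0.12, 60.0, -7.1, -8.1, 1.3, 0.0, 0.0, -0.12, 60.0, -6.0, -8.9, 1.3, 0.0, 0.0, -0.12, 60.0]
```

Emit:
apply_moves(moves=[-9.5,-5.1,1.2,0.01,0,-0.12,60,-8.8,-6.2,1.3,0,0,-0.12,60,-8,-7.2,1.3,0,0,-0.12,60,-7.1,-8.1,1.3,0,0,-0.12,60,-6,-8.9,1.3,0,0,-0.12,60])

```text
time: 9.25
ee_pos: [0.5659, -0.05, 0.1259]
eef_rot: [1.51, 2.754, 0.001]
ft_force: [0.5, 0.2, -0.2]
gripper_width: 0.703
```

```bash
python3 - <<'E'
from h import *
plan(np.array([.5436,-.085,.12]),2.613,60,1,vmax=25)
E
```

```text
t 9.25 pos [ 0.5659 -0.05    0.1259] yaw 2.139 dyaw 0.474 F [ 0.5  0.2 -0.2] T [0.03 0.   0.04] w 0.703 q [-0.09  0.35 -0.07  1.15  0.    0.91] rows left 4.0
[-4.4, -9.5, 1.5, 0.001, 0.0, -0.12, 60.0, -3.3, -10.0, 1.5, 0.0, 0.0, -0.12, 60.0, -2.1, -10.3, 1.5, -0.0, 0.0, -0.12, 60.0, -0.8, -10.0, 1.4, 0.0, 0.0, -0.114, 60.0]
```

Emit:
apply_moves(moves=[-4.4,-9.5,1.5,0,0,-0.12,60,-3.3,-10,1.5,0,0,-0.12,60,-2.1,-10.3,1.5,0,0,-0.12,60,-0.8,-8,1.4,0,0,-0.11,60,0,0,0,0,0,0,60])

```text
time: 9.67
ee_pos: [0.5425, -0.0871, 0.1199]
eef_rot: [0.788, 3.041, -0.0]
ft_force: [0.3, 0.1, 0.9]
gripper_width: 0.7
```

```bash
python3 - <<'E'
from h import *
plan(np.array([.5436,-.085,.12]),2.613,60,0,vmax=25)
T=wristpose();np.save("pics/m_pose.npy",T)
im,d=env.read_camera("wrist");cv2.imwrite(f"pics/m_wrist.png",im);np.save("pics/m_d.npy",d)
crop(im,200,400,60,260,3,"pics/m_c.png")
E
```

```text
t 9.67 pos [ 0.5425 -0.0871  0.1199] yaw 2.635 dyaw -0.022 F [0.3 0.1 0.9] T [0.03 0.03 0.02] w 0.7 q [-0.16  0.32 -0.13  1.12 -0.    0.35] rows left 0.2
[0.1, 2.3, -0.1, 0.0, 0.001, 0.022, 60.0]
```

View pics/m_wrist.png

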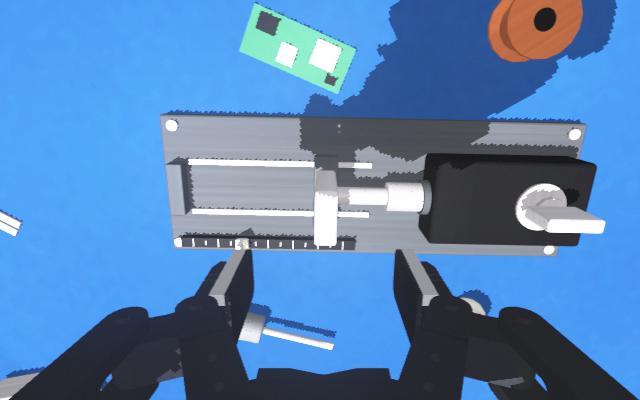

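```bash
python3 - <<'E'
from h import *
im=cv2.imread("pics/m_wrist.png");crop(im,220,360,150,260,5,"pics/m_c.png");crop(im,500,620,170,250,5,"pics/m_k.png")
E
```

```text
(no output)
```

View pics/m_c.png

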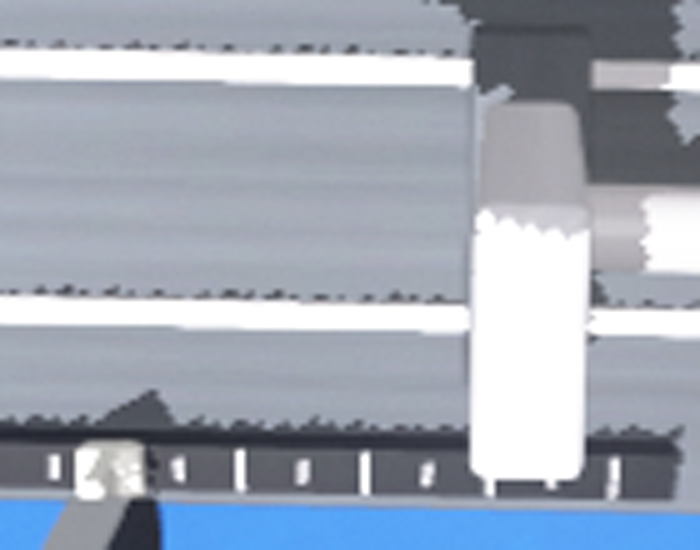

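View pics/m_k.png

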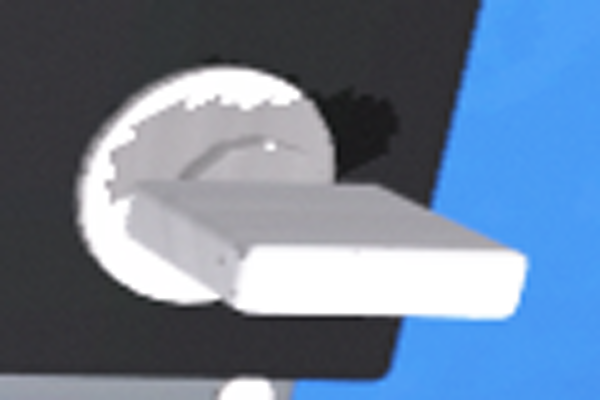

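```bash
python3 - <<'E'
from h import *
T=np.load("pics/m_pose.npy")
f=lambda u,v,z=.08:pix2w("wrist",220+(u+.5)/5-.5,150+(v+.5)/5-.5,z=z,pose=T)
a=f(530,206);b=f(527,478);c=f(471,340);d=f(587,340)
m=(a+b)/2;print(m,np.linalg.norm(a-b),np.linalg.norm(c-d),(c+d)/2,np.arctan2(*(b-a)[[1,0]]),Hi(m))
plan(np.r_[((a+b)/2)[:2],.06],np.arctan2(*(a-b)[[1,0]]),60,0,vmax=25)
E
```

```text
[ 0.54395956 -0.08692325  0.08      ] 0.034953146692046355 0.013990978883920254 [ 0.5434074  -0.08654482  0.08      ] -0.5147125789803674 [ 0.00125279 -0.05651607  0.08      ]
t 9.72 pos [ 0.543  -0.0866  0.12  ] yaw 2.628 dyaw -0.001 F [-0.2  0.1  0.3] T [0.03 0.02 0.  ] w 0.697 q [-0.16  0.32 -0.13  1.12  0.    0.36] rows left 2.4
[-0.4, 0.1, 25.0, 0.0, 0.001, 0.0, 60.0, -0.4, 0.1, 25.0, -0.0, 0.0, 0.0, 60.0, -0.2, 0.0, 10.0, -0.0, -0.0, 0.0, 60.0]
```

Emit:
apply_moves(moves=[-0.5,0,25,0,0,0,50,0,0,25,0,0,0,50,0,0,20,0,0,0,50,0,0,12,0,0,0,50,0,0,0,0,0,0,50])

```text
time: 10.13
ee_pos: [0.5473, -0.0857, 0.0376]
eef_rot: [0.83, 3.022, 0.003]
ft_force: [-1.0, 0.5, 0.2]
gripper_width: 0.585
```

```bash
python3 - <<'E'
from h import *
plan(np.array([.544,-.0868,.027]),2.62,50,0,vmax=25)
T=wristpose()
im,d=env.read_camera("wrist");cv2.imwrite(f"pics/n_wrist.png",im)
im,d=env.read_camera("side");crop(im,220,440,80,280,3,"pics/n_s.png")
E
```

```text
t 10.13 pos [ 0.5473 -0.0857  0.0376] yaw 2.606 dyaw 0.014 F [-1.   0.5  0.2] T [0.01 0.04 0.05] w 0.585 q [-0.16  0.39 -0.26  0.91  0.    0.38] rows left 0.4
[2.4, -2.7, 10.5, 0.004, 0.007, -0.014, 50.0]
```

View pics/n_wrist.png

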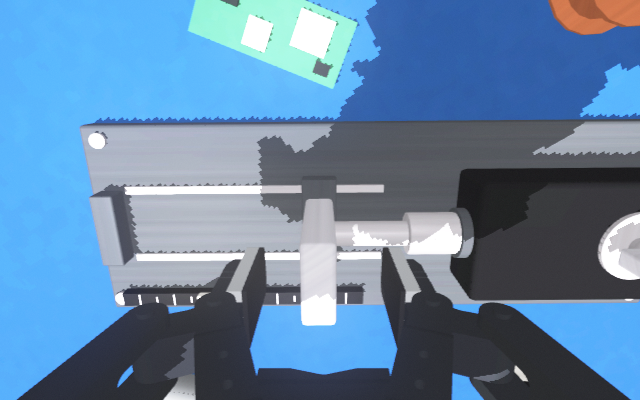

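View pics/n_s.png

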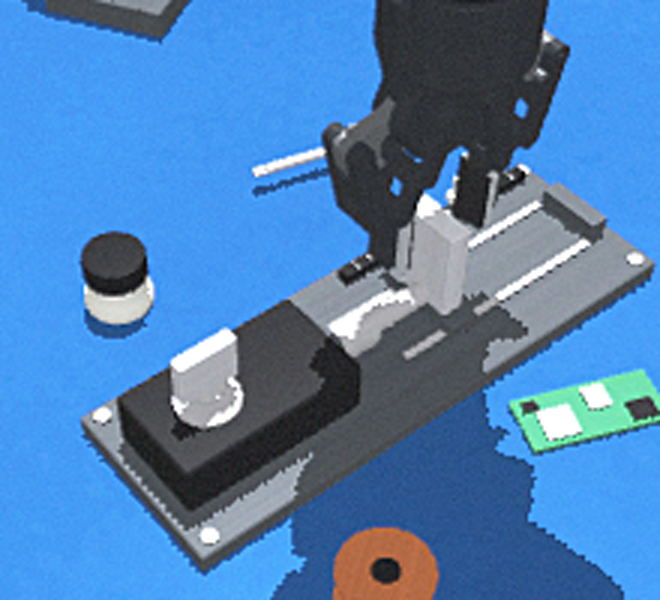

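Emit:
apply_moves(moves=[2.4,-2.5,5,0.004,0.007,-0.012,50,0,0,5,0,0,0,50,0,0,0,0,0,0,50])

```text
time: 10.48
ee_pos: [0.5472, -0.0868, 0.0317]
eef_rot: [0.811, 3.029, 0.0]
ft_force: [-0.9, -0.9, 0.1]
gripper_width: 0.583
```

```bash
python3 - <<'E'
from h import *
plan(np.array([.544,-.0868,.027]),2.62,50,0,vmax=25)
E
```

```text
t 10.48 pos [ 0.5472 -0.0868  0.0317] yaw 2.618 dyaw 0.002 F [-0.9 -0.9  0.1] T [ 0.03  0.03 -0.01] w 0.583 q [-0.16  0.4  -0.26  0.9  -0.    0.37] rows left 0.2
[2.8, -1.6, 4.7, 0.002, 0.006, -0.002, 50.0]
```

Emit:
apply_moves(moves=[0,0,0,0,0,0,0,0,0,0,0,0,0,0,0,0,0,0,0,0,0,0,0,0,0,0,0,0,0,0,0,0,0,0,0], grip_force=100)

```text
time: 10.9
ee_pos: [0.5473, -0.0882, 0.0332]
eef_rot: [0.815, 3.026, -0.003]
ft_force: [1.9, 0.7, -5.9]
gripper_width: 0.143
```

```bash
python3 - <<'E'
from h import *
plan(np.array([.544,-.0868,.027]),2.62,50,0,vmax=25)
T=wristpose();np.save("pics/o_pose.npy",T)
im,d=env.read_camera("wrist");cv2.imwrite(f"pics/o_wrist.png",im)
im,d=env.read_camera("top");cv2.imwrite(f"pics/o_top.png",im)
im,d=env.read_camera("side");cv2.imwrite(f"pics/o_side.png",im);crop(im,300,440,100,220,5,"pics/o_s.png")
E
```

```text
t 10.9 pos [ 0.5473 -0.0882  0.0332] yaw 2.616 dyaw 0.004 F [ 1.9  0.7 -5.9] T [ 0.4  -0.46 -0.05] w 0.143 q [-0.16  0.4  -0.26  0.9  -0.    0.37] rows left 0.3
[3.5, -0.5, 6.2, -0.0, 0.008, -0.004, 50.0]
```

View pics/o_wrist.png

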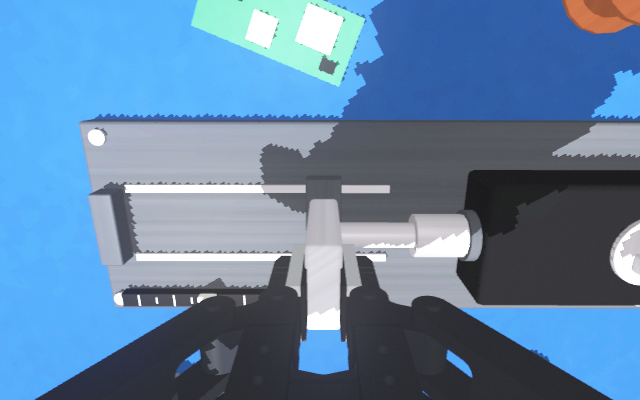

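View pics/o_s.png

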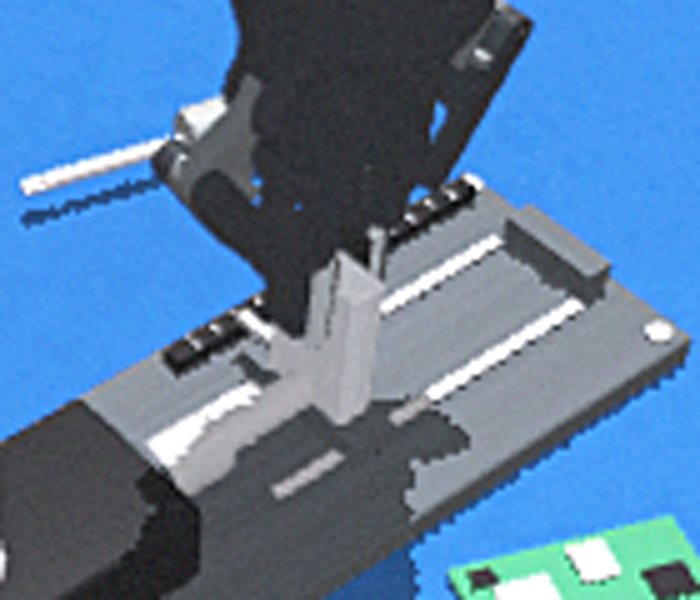

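View pics/o_top.png

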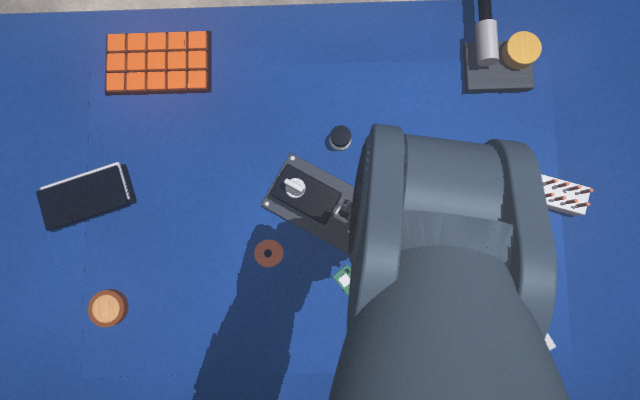

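```bash
python3 - <<'E'
from h import *
a=cv2.imread("pics/a_top.png");b=cv2.imread("pics/a_side.png");m=cv2.imread("pics/m_wrist.png")
crop(a,370,440,205,245,10,"pics/p_t.png");crop(b,340,400,130,170,12,"pics/p_s.png");crop(m,225,260,225,255,16,"pics/p_m.png")
E
```

```text
(no output)
```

View pics/p_t.png

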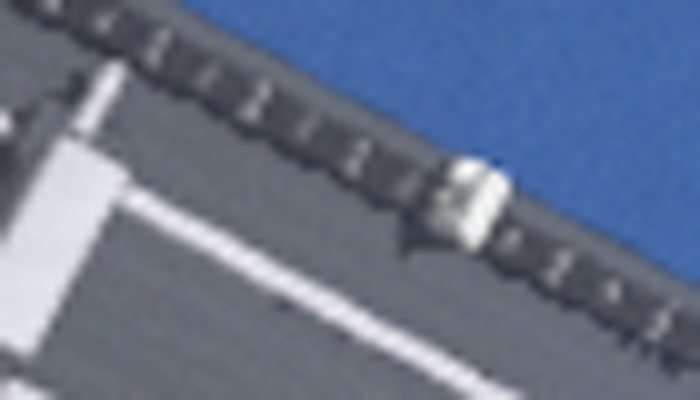

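View pics/p_s.png

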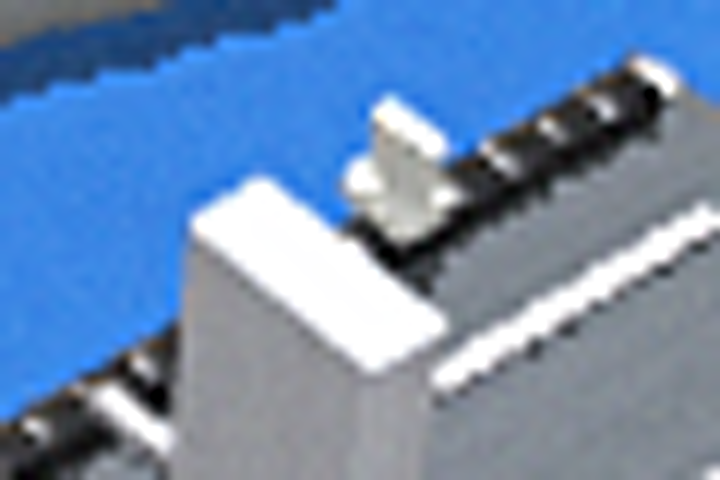

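View pics/p_m.png

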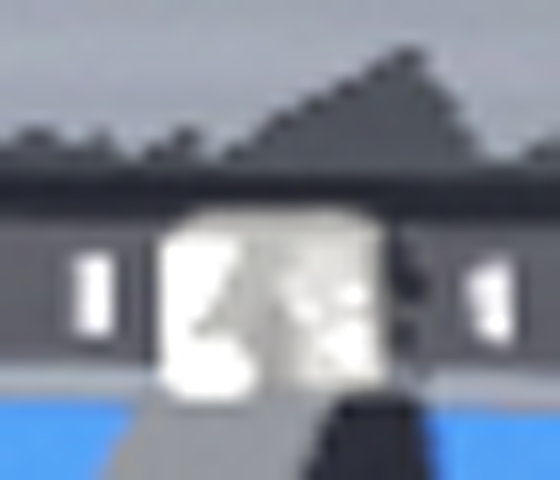

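```bash
python3 - <<'E'
from h import *
g=lambda n,x0,y0,s,u,v,z,pose=None:Hi(pix2w(n,x0+(u+.5)/s-.5,y0+(v+.5)/s-.5,z=z,pose=pose))*1000
T=np.load("pics/m_pose.npy")
print("wrist marker inner",g("wrist",225,225,16,250,300,.035,T),"outer",g("wrist",225,225,16,162,300,.035,T),"jaw -56.5")
print("side blade inner edge",[g("side",340,130,12,*p,.035).round(1) for p in [(370,115),(400,140),(436,165)]],"outer",g("side",340,130,12,395,95,.035),g("side",340,130,12,450,150,.035))
print("side pointer",[g("side",340,130,12,*p,.0265).round(1) for p in [(105,393),(165,440)]])
print("side jaw top mid",g("side",340,130,12,318,275,.08))
print("top blade",[g("top",370,205,10,*p,.035).round(1) for p in [(492,180),(468,240),(510,190),(488,250)]])
print("top pointer",[g("top",370,205,10,*p,.0265).round(1) for p in [(118,66),(88,125)]])
print("top jaw top", g("top",250,140,4,498,359,.08))
E
```

```text
wrist marker inner [  39.23733253 -119.48588498   35.        ] outer [  39.33269682 -123.62824734   35.        ] jaw -56.5
side blade inner edge [array([  53.7, -117.3,   35. ]), array([  47.1, -117. ,   35. ]), array([  40.1, -117.5,   35. ])] outer [  54.65664652 -123.04339621   35.        ] [  41.12363974 -121.21084265   35.        ]
side pointer [array([ 40.7, -56. ,  26.5]), array([ 28.5, -56.5,  26.5])]
side jaw top mid [  1.21691912 -54.09281214  80.        ]
top blade [array([  51.8, -120.1,   35. ]), array([  40.7, -121.3,   35. ]), array([  51.8, -123.6,   35. ]), array([  40.8, -125.1,   35. ])]
top pointer [array([ 39.1, -55.2,  26.5]), array([ 27.5, -55.5,  26.5])]
top jaw top [  0.81805581 -55.50310534  80.        ]
```

Emit:
apply_moves(moves=[0,-8,0,0,0,0,0,0,-8,0,0,0,0,0,0,-8,0,0,0,0,0,0,-8,0,0,0,0,0], grip_force=110)

```text
time: 11.38
ee_pos: [0.5339, -0.111, 0.0332]
eef_rot: [0.806, 3.026, 0.014]
ft_force: [4.6, 7.1, -2.1]
gripper_width: 0.143
```

```bash
python3 - <<'E'
from h import *
o=env.get_obs();print(Hi(o["ee_pos"]),Hi([.5473,-.0882,.0332]),o["ft_force"],Rh.T@o["ft_force"],o["ft_torque"],o["gripper_width"])
im,d=env.read_camera("side");crop(im,300,440,100,220,5,"pics/q_s.png")
E
```

```text
[ 0.00475958 -0.08238927  0.03318924] [ 0.00478096 -0.05593248  0.0332    ] [ 4.58809044  7.071989   -2.09826789] [ 0.39193164  8.42080708 -2.09826789] [ 1.18987599 -0.44370172 -0.31926579] 0.1434151929211605
```

View pics/q_s.png

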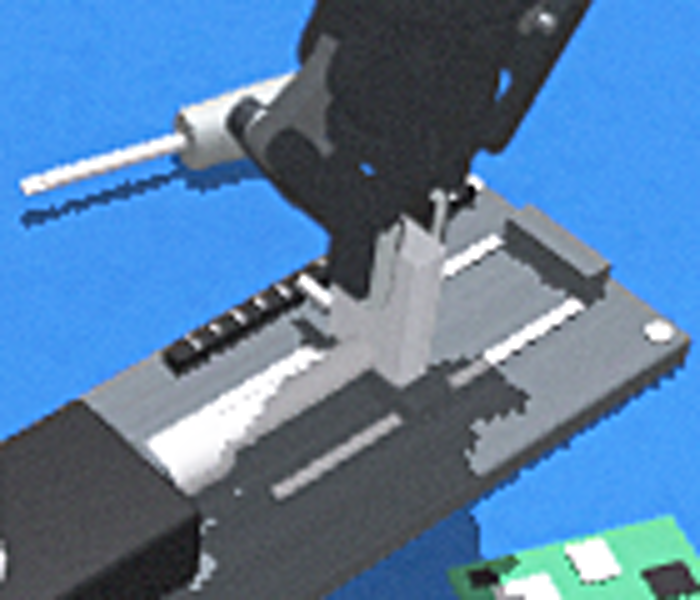

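Emit:
apply_moves(moves=[0,-8,0,0,0,0,0,0,-8,0,0,0,0,0,0,-8,0,0,0,0,0,0,-6,0,0,0,0,0])

```text
time: 11.77
ee_pos: [0.5212, -0.1326, 0.0332]
eef_rot: [0.8, 3.025, 0.034]
ft_force: [5.3, 11.6, -1.9]
gripper_width: 0.143
```

```bash
python3 - <<'E'
from h import *
o=env.get_obs();print(o["time"],Hi(o["ee_pos"]),Rh.T@o["ft_force"],o["ft_torque"],o["gripper_width"],o["eef_rot"])
im,d=env.read_camera("side");cv2.imwrite("pics/r_side.png",im);crop(im,340,400,120,165,12,"pics/r_s.png")
T=wristpose();im,d=env.read_camera("wrist");cv2.imwrite("pics/r_w.png",im)
o=env.get_obs();print(o["time"],Hi(o["ee_pos"]))
E
```

```text
11.7667 [ 0.00469904 -0.10743958  0.03323257] [-1.25006651 12.68663743 -1.91393257] [ 1.02403358 -0.39040399 -0.4956849 ] 0.14257530315826603 [0.7997026  3.02477514 0.03381026]
11.8667 [ 0.00475802 -0.10774695  0.03326155]
```

View pics/r_s.png

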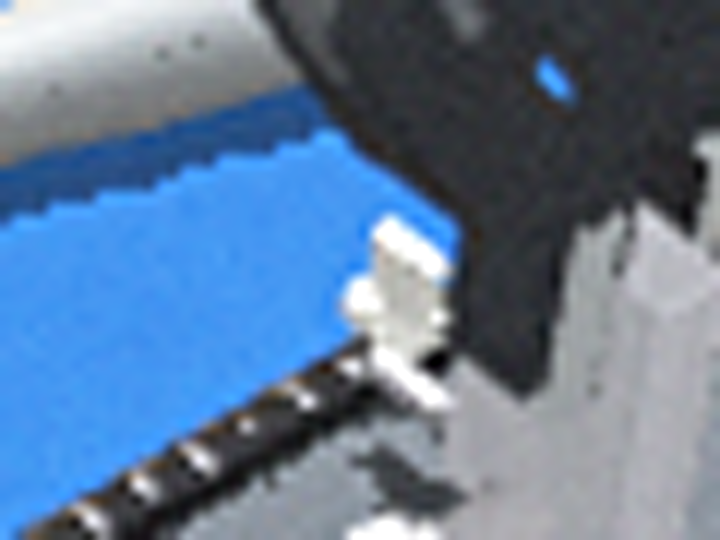

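View pics/r_w.png

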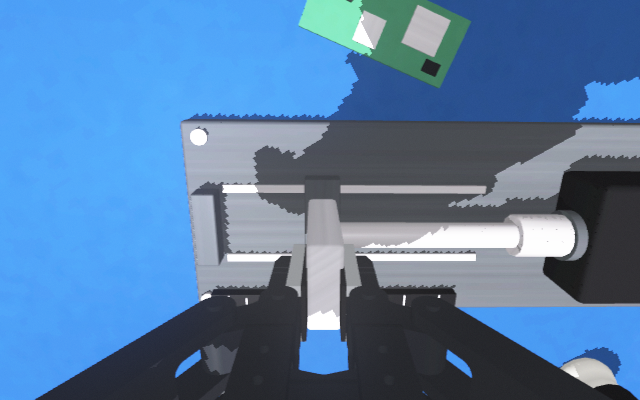

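```bash
python3 - <<'E'
from h import *
g=lambda n,x0,y0,s,u,v,z,pose=None:Hi(pix2w(n,x0+(u+.5)/s-.5,y0+(v+.5)/s-.5,z=z,pose=pose))*1000
print([g("side",340,120,12,*p,.0265).round(1) for p in [(383,360),(440,397)]])
print([g("side",340,120,12,*p,.035).round(1) for p in [(370,237),(440,282),(393,216),(455,268)]])
b=cv2.imread("pics/r_side.png")
crop(b,366,384,134,158,28,"pics/r_s2.png")
E
```

```text
[array([  39.4, -107.7,   26.5]), array([  28.7, -108.9,   26.5])]
[array([  53.4, -117. ,   35. ]), array([  40.2, -118.3,   35. ]), array([  54.7, -122.7,   35. ]), array([  41. , -122.1,   35. ])]
```

View pics/r_s2.png

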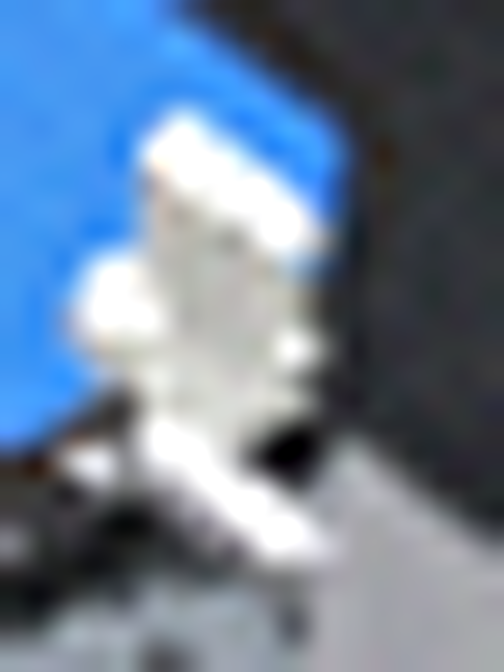

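Emit:
apply_moves(moves=[0,-6,0,0,0,0,0,0,-4,0,0,0,0,0,0,-1.5,0,0,0,0,0])

```text
time: 12.12
ee_pos: [0.5177, -0.1387, 0.0333]
eef_rot: [0.796, 3.023, 0.047]
ft_force: [4.2, 10.3, -3.8]
gripper_width: 0.143
```

```bash
python3 - <<'E'
from h import *
o=env.get_obs();print(o["time"],Hi(o["ee_pos"]),Rh.T@o["ft_force"],o["gripper_width"],o["eef_rot"])
im,d=env.read_camera("side");cv2.imwrite("pics/s_side.png",im);crop(im,366,384,134,158,28,"pics/s_s2.png")
o=env.get_obs();print(o["time"],Hi(o["ee_pos"]))
E
```

```text
12.1167 [ 0.00472009 -0.11445149  0.03329567] [-1.54316157 10.98538185 -3.76605725] 0.14252975681877014 [0.79557813 3.02336448 0.04737701]
12.1667 [ 0.00472403 -0.11440964  0.03328103]
```

View pics/s_s2.png

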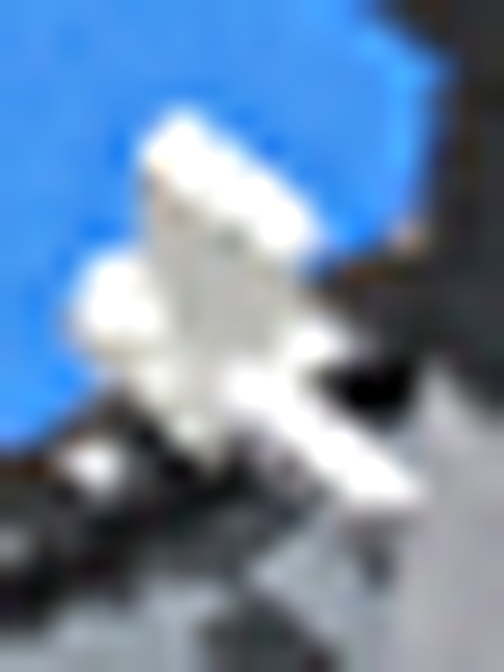

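```bash
python3 - <<'E'
from h import *
px=lambda x,y:(366+(x+.5)/28-.5,134+(y+.5)/28-.5)
un=lambda u,v:((u+.5-366)*28-.5,(v+.5-134)*28-.5)
S=lambda p,z:Hi(pix2w("side",*px(*p),z=z))*1000
print("corner",S((300,265),.035),S((140,163),.035),"outer",S((325,225),.035),S((185,107),.035))
for z in(.0265,.028): print("ptr",z,S((245,378),z),S((395,495),z))
c=S((300,265),.035)
for dy in (0,-2,2): 
  w=H((c[0]-2)/1000,(c[1]+dy)/1000,.0265);print(dy,un(*w2pix("side",w)))
w=H((c[0])/1000,(c[1])/1000,.0265);print("edge at ptr height",un(*w2pix("side",w)))
E
```

```text
corner [  40.24455459 -118.48426583   35.        ] [  53.17609828 -117.10281415   35.        ] outer [  41.94119164 -122.17555342   35.        ] [  55.24308624 -122.79957024   35.        ]
ptr 0.0265 [  41.07224897 -115.82330272   26.5       ] [  27.70035455 -115.87102167   26.5       ]
ptr 0.028 [  39.98597002 -114.60507895   28.        ] [  26.6519645  -114.65266269   28.        ]
0 (np.float64(307.95128677319826), np.float64(384.28450084938663))
-2 (np.float64(331.6294334896752), np.float64(370.5239449078832))
2 (np.float64(284.2257953750079), np.float64(398.0725711546211))
edge at ptr height (np.float64(285.7349104808304), np.float64(366.8983096128469))
```

Emit:
apply_moves(moves=[0,-3.5,0,0,0,0,0,0,-1.2,0,0,0,0,0])

```text
time: 12.33
ee_pos: [0.5169, -0.1401, 0.0333]
eef_rot: [0.792, 3.023, 0.056]
ft_force: [5.5, 11.3, -2.7]
gripper_width: 0.14
```

```bash
python3 - <<'E'
from h import *
o=env.get_obs();print(o["time"],Hi(o["ee_pos"]),Rh.T@o["ft_force"],o["gripper_width"],o["eef_rot"])
ims=[];ds=[]
for i in range(6):
    im,d=env.read_camera("side");ims.append(im.astype(float));ds.append(d)
im=np.mean(ims,0).astype(np.uint8);d=np.mean(ds,0);cv2.imwrite("pics/t_side.png",im);np.save("pics/t_d.npy",d);crop(im,366,384,134,158,28,"pics/t_s2.png")
o=env.get_obs();print(o["time"],Hi(o["ee_pos"]))
for v in range(136,156):
    print(v,[ "%d,%d,%d"%tuple((Hi(pix2w("side",u,v,d=d[v,u]))*1000).round()) for u in range(370,382)])
E
```

```text
12.3333 [ 0.00473982 -0.11601749  0.03332751] [-0.91725656 12.49938481 -2.65574888] 0.14003508230935224 [0.79229627 3.02259843 0.05555176]
12.6333 [ 0.00473515 -0.11585749  0.03331322]
136 ['87,-152,0', '86,-153,0', '85,-155,0', '84,-157,-1', '82,-157,0', '82,-159,0', '80,-160,0', '79,-162,0', '78,-163,0', '77,-165,0', '75,-166,0', '75,-168,0']
137 ['85,-150,0', '84,-151,0', '83,-153,-1', '81,-154,0', '80,-155,1', '79,-157,0', '79,-159,-1', '77,-160,0', '76,-162,-1', '74,-163,0', '73,-164,0', '72,-165,0']
138 ['83,-148,0', '82,-149,0', '80,-150,0', '80,-153,-1', '79,-154,-1', '77,-155,0', '76,-157,0', '75,-158,0', '74,-160,-1', '73,-161,0', '72,-163,0', '71,-164,0']
139 ['11,-70,92', '53,-119,35', '52,-119,36', '52,-122,34', '77,-152,-1', '76,-154,0', '74,-155,0', '73,-156,0', '72,-158,-1', '71,-159,0', '1,-81,93', '69,-162,-1']
140 ['79,-144,1', '53,-119,32', '51,-119,34', '50,-120,34', '49,-121,34', '73,-151,0', '72,-153,0', '71,-154,0', '70,-156,0', '69,-157,0', '68,-158,0', '67,-160,0']
141 ['77,-143,0', '53,-118,31', '51,-119,32', '49,-119,33', '47,-119,34', '-19,-48,121', '71,-
[... 1796 characters left out ...]
,37']
152 ['44,-110,16', '44,-112,15', '44,-115,13', '44,-117,12', '43,-119,11', '42,-121,11', '41,-122,11', '40,-123,11', '30,-114,24', '28,-114,26', '27,-116,25', '18,-109,36']
153 ['44,-110,13', '44,-112,12', '44,-115,11', '42,-116,11', '41,-118,11', '40,-119,11', '30,-110,24', '29,-112,24', '28,-113,24', '27,-114,23', '-36,-44,113', '18,-109,33']
154 ['44,-110,11', '43,-112,11', '42,-114,10', '41,-115,10', '39,-115,12', '30,-108,23', '29,-109,23', '-34,-39,112', '26,-111,24', '26,-113,23', '24,-113,24', '18,-109,31']
155 ['42,-108,11', '40,-109,12', '-24,-41,102', '38,-112,12', '38,-114,11', '30,-108,21', '28,-108,22', '26,-109,23', '25,-110,24', '24,-111,23', '22,-111,25', '18,-109,29']
```

View pics/t_s2.png

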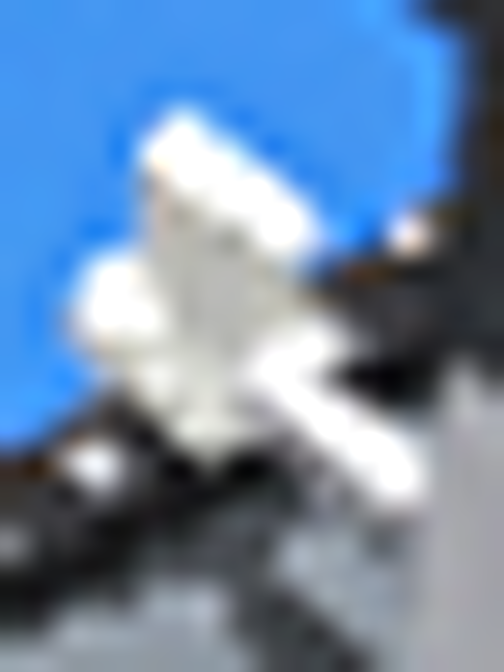

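```bash
cat > m.py <<'E'
from h import *
def meas(d):
    P=np.array([[Hi(pix2w("side",u,v,d=d[v,u]))*1000 for u in range(365,385)] for v in range(130,160)]).reshape(-1,3)
    b=P[(P[:,0]>43)&(P[:,0]<55)&(P[:,2]>24)&(P[:,2]<33.5)&(P[:,1]<-117)&(P[:,1]>-120.3)]
    p=P[(P[:,0]>28)&(P[:,0]<41.8)&(P[:,2]>23.5)&(P[:,2]<27)&(P[:,1]<-112)&(P[:,1]>-119)]
    t=P[(P[:,0]>28)&(P[:,0]<41.8)&(P[:,2]>27)&(P[:,2]<29)&(P[:,1]<-110)]
    print("blade",np.median(b[:,1]),b[:,1].mean(),len(b),"ptr side",np.median(p[:,1]),p[:,1].std(),len(p),"ptr top",t[:,1].min() if len(t) else 0,t[:,1].max() if len(t) else 0,"tip x",p[:,0].max())
E
python3 -c "
from m import *
meas(np.load('pics/t_d.npy'))
o=env.get_obs();print(Hi(o['ee_pos']))"
```

```text
blade -118.89013805724895 -118.91471240186519 22 ptr side -114.82799974506338 0.23760810865661855 10 ptr top -117.64211330250936 -114.84512921558903 tip x 40.753337365150585
[ 0.00473515 -0.11585749  0.03331322]
```

Emit:
apply_moves(moves=[0,-4.0,0,0,0,0,0])

```text
time: 12.72
ee_pos: [0.516, -0.1417, 0.0333]
eef_rot: [0.79, 3.022, 0.059]
ft_force: [5.2, 12.4, 0.4]
gripper_width: 0.146
```

```bash
python3 - <<'E'
from m import *
o=env.get_obs();print(o["time"],Hi(o["ee_pos"]),Rh.T@o["ft_force"])
ds=[]
for i in range(6):
    im,d=env.read_camera("side");ds.append(d)
meas(np.mean(ds,0))
o=env.get_obs();print(o["time"],Hi(o["ee_pos"]),Rh.T@o["ft_force"])
E
```

```text
12.7167 [ 0.00473603 -0.11794532  0.03329154] [-1.8347045  13.34328742  0.35099401]
blade -118.87917157293236 -118.92093483366499 19 ptr side -117.15475613711644 0.9624894436369967 9 ptr top -119.67287682784583 -116.52730917422593 tip x 40.521101645684666
13.0167 [ 0.0047262  -0.11836775  0.03330853] [-0.96941541 12.38988238 -0.92555478]
```

```bash
python3 - <<'E'
from m import *
ds=[];ims=[]
for i in range(8):
    im,d=env.read_camera("side");ds.append(d);ims.append(im.astype(float))
ds=np.array(ds);d=np.median(ds,0);crop(np.mean(ims,0).astype(np.uint8),366,384,134,158,28,"pics/u.png")
for v in range(141,154):
    print(v,[ "%.0f,%.1f,%.0f"%tuple((Hi(pix2w("side",u,v,d=d[v,u]))*1000)) for u in range(371,382)])
o=env.get_obs();print(o["time"],Hi(o["ee_pos"]),Rh.T@o["ft_force"])
E
```

```text
141 ['53,-118.8,30', '51,-118.7,32', '48,-118.6,34', '47,-119.5,34', '46,-121.7,33', '70,-151.0,-0', '70,-153.0,-1', '68,-153.5,0', '67,-155.3,-0', '66,-156.8,-0', '52,-143.7,17']
142 ['53,-118.9,28', '50,-118.4,30', '48,-118.4,32', '45,-118.3,34', '44,-119.5,34', '43,-120.6,34', '68,-151.1,-1', '67,-152.7,-1', '57,-144.0,11', '50,-139.6,18', '50,-141.7,17']
143 ['53,-119.4,25', '51,-119.2,27', '48,-119.1,29', '46,-119.2,30', '43,-118.5,33', '44,-121.6,31', '57,-139.2,11', '51,-135.6,17', '51,-137.4,17', '49,-138.6,17', '48,-139.7,17']
144 ['52,-118.7,24', '50,-119.2,25', '47,-118.6,27', '45,-118.6,29', '43,-119.1,30', '43,-120.9,30', '51,-133.0,17', '50,-134.4,17', '48,-134.8,18', '47,-136.6,17', '47,-138.5,17']
145 ['51,-118.1,23', '49,-118.6,24', '47,-118.5,25', '45,-118.5,27', '43,-119.0,28', '43,-121.7,27', '49,-130.6,17', '48,-132.4,17', '47,-134.0,17', '45,-135.0,17', '44,-136.2,17']
146 ['50,-116.9,22', '48,-117.7,23', '47,-119.1,22', '44,-118.4,25', '43,-119.2,26', '40,-119.1,28', '46,-128.1,18', '46,-130.2,17', '44,-131.5,17', '44,-134.0,16', '43,-135.6,16']
147 ['48,-115.5
[... 635 characters left out ...]
26.9,11', '33,-117.1,25', '30,-116.8,27', '29,-117.7,27', '28,-118.9,28']
151 ['44,-112.1,17', '44,-114.3,16', '44,-116.8,15', '44,-120.0,12', '44,-122.5,11', '43,-123.9,11', '42,-125.0,11', '40,-126.0,12', '31,-117.5,24', '28,-117.1,26', '27,-118.5,26']
152 ['44,-112.1,15', '44,-115.1,13', '44,-117.3,12', '43,-119.0,11', '43,-121.2,10', '41,-121.5,12', '40,-123.0,11', '30,-114.5,24', '29,-116.0,24', '28,-116.9,24', '26,-118.3,24']
153 ['44,-113.0,12', '43,-114.8,11', '43,-116.3,11', '41,-117.1,12', '40,-118.8,11', '30,-110.4,23', '29,-111.6,24', '29,-113.4,23', '27,-114.5,23', '26,-115.6,24', '25,-116.9,24']
13.4167 [ 0.00473792 -0.11833378  0.03331006] [-1.48780907 12.34322617 -1.39832241]
```

View pics/u.png

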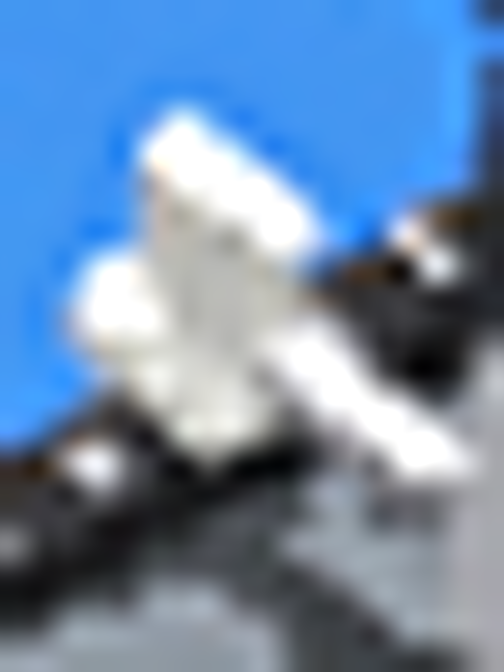

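```bash
python3 - <<'E'
from m import *
im,d=env.read_camera("side");cv2.imwrite("pics/v.png",im)
a=cv2.imread("pics/a_side.png");print(w2pix("side",H(0,.095,.084)))
E
```

```text
(np.float64(288.0375575641314), np.float64(196.59642761577487))
```

View pics/v.png

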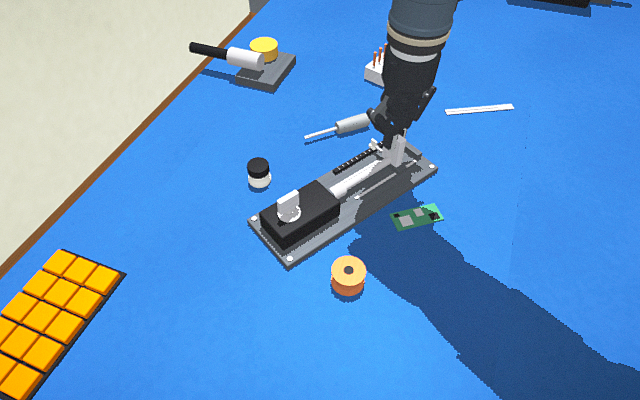

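```bash
python3 -c "
from h import *
o=env.get_obs();print(o['time'],Hi(o['ee_pos']),o['gripper_width']);print(env.sign_off())"
```

```text
13.4667 [ 0.00471458 -0.11833117  0.03330126] 0.13969295338352644
the job is handed in; nothing more can be done
None
```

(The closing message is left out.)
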